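# Draw a charge of stir bars from the feeder into the dipper cup and put it on the balance

## Task

Slide the parked dipper cup out from its bridge, set it down on the table clear of it, and take it again by the black grip of its handle. Holding it up in the yoke under the feeder, push the shutter fully open with the cup so that all three stir bars drop into it, then draw the shutter fully closed again with the cup. Finally stand the cup with the bars upright on the middle of the balance pan and let go; leave the vial, the syringe and the loose tube fitting where they are.

Things in the scene. Friction and masses are not known exactly. Their poses are not given: they have to be found in the camera images.
- cup_centre (a point): Centre (31 mm above the underside) of the dipper cup: square, open, sheet steel, 56 x 56 mm outside, 50 inside, 62 high, 55 g; z up. Its handle runs along the cup's -x: a steel bar 8 mm wide, 10 high, then a black grip 12 mm wide (cup's y), 24 high, 52 long, the grip's middle 145 mm from the cup's centre and 40 mm above its underside. It starts on the table, handle under the bridge.
- bridge: Fixed aluminium parking bridge, a tunnel 128 mm long, 56 wide, 68 high (inside 48 wide, 64 high). Origin on the table about where the parked cup's centre stands; the tunnel lies 50 to 178 mm from there along the bridge's -x, so the cup stands in the open and its handle is inside. The cup slides out along the bridge's +x; after 135 mm the handle is clear.
- hopper: Fixed feeder box on a column at its back, 46 mm wide, clear front window. Origin on the table under the outlet's centre; x is the level direction in which the shutter opens, away from the robot; z up. The box's front is 23 mm before the origin (-x), 162 to 262 mm high; column and foot stand at x = +30 to +130 mm; all else below the yoke is free.
- yoke (a point): Middle of the yoke under the steel shutter plate, at the plate's underside (z = 157 mm); moves with it, axes as the hopper's, 54 mm before the outlet when closed. 36 mm ahead (+x) is a flat paddle, 36 mm before (-x) two 8 mm pins 24 mm apart, with the handle between; both hang 23 mm down. The cup is raised between them, 8 mm play at each end, rim about 8 mm below the plate.
- shutter (a joint): Shutter position in m: 0 closed (start), 0.046 fully open at a hard stop; sliding friction about 2.5 N each way, no spring: it stays where it is left.
- bar_1_centre (a point): Centre of a white PTFE stir bar, 10 x 30 x 10 mm, lying in the feeder's throat on the shutter at the start; 12 g.
- bar_2_centre (a point): Centre of the second stir bar, same kind, beside the first.
- bar_3_centre (a point): Centre of the third stir bar, same kind, beside the others.
- pan (a point): Centre of the top of the balance's round steel pan, 110 mm across, 92 mm above the table; fixed. The cup's underside goes here.
- vial_centre (a point): Centre of a standing glass vial, 24 mm across, 54 mm high; leave it.
- syringe: Loose syringe lying on the table, 30 x 113 x 17 mm; origin under its middle; leave it.
- fitting: Loose push-in tube fitting lying on the table, 18 x 33 x 15 mm; origin under its middle; leave it.
- outlet (a point): Centre of the feeder's 40 x 40 mm outlet at the shutter plate's underside, 157 mm above the table. With the shutter fully open and the cup against the paddle, the cup is centred below this point.

How it is judged:
By the outcome, as a careful person would: the job done as asked, in the order asked, and still so for the second after the job is handed in, with the robot touching nothing.
It also fails if it takes over 61 s, if anything falls off the work surface, if the arm or the gripper's body presses on something with over 40 N, if the wrist force passes 120 N, or if a joint passes its speed limit or range.

## Robot

A 7-joint arm with a two-finger parallel gripper is mounted at the origin on a cart in front of the work surface, level with it; the furniture and walls round the work are solid. World frame = base frame: x ahead of the robot, y to its left, z up, the work surface at z = 0. Lengths are in m, angles in rad, forces in N, time in s.
With the tool pointing down it reaches from about 0.375 to 0.925 m from the base axis. Payload 3.1 kg.
Tool frame: the origin (TCP) lies midway between the tips of the shut fingers; the grasp point (between the pads) lies 19 mm behind it; z points along the fingers, y is the direction in which the jaws open and shut (so a half turn about z gives the same grasp; the last joint's range is limited). The gripper opens to 85 mm and grips with 20 to 120 N. Pads are 22 mm wide; open, the fingers measure 114 mm over their backs; the gripper's body (76 mm by 85 mm) begins 54 mm behind the grasp point. The pads swing forward as they close: fully open they stand 13 mm farther back than shut.
Start: joints at [-1.225, 0.383, 0.044, 1.598, -0.018, 1.161, -0.05], TCP at [0.279, 0.587, 0.196] pointing down, gripper open.
Joint ranges: [-2.61, 2.61], [-0.41, 2.15], [-1.48, 1.57], [0, 2.5], [-1.57, 4.71], [0.05, 1.97], [-2.85, 2.85]. Speed limits (rad/s): [2.79, 2.79, 3.14, 3.14, 3.14, 3.14, 3.14].

## Interface

Orientations are given as a unit quaternion [x, y, z, w].
In Python, from bench import arm gives the robot as it stands.
- The arm moves only by the tool step_arm, never from a script. Its argument "series" is a list of rows, each an object of numbers: "grip": the opening, from 0 (shut) to 1 (fully open); "dx", "dy", "dz": the shift along the tool's x, y, z in mm; "wx", "wy", "wz": the turn, a rotation vector about the tool's x, y, z in rad. A call has exactly 8 rows; each row shifts and turns the pose as measured when the row begins, along the tool's axes as they then stand; what a row does not reach is not made up. A row lasts 1/12 s, in which the tool goes at most 41.7 mm and 7.16 degrees, less where a joint would pass 70% of its speed; a pose out of reach is approached as far as the arm can. A call is refused whole if a number of a shift passes 41.7 or a number of a turn 0.125, either way. A call with a gripper value outside its range is refused whole. The fingers move at their own pace and stop on an object; the grip force is fixed at half the most. Time passes only in rows, so rows that do not move let the fingers close, or fill a call up. It gives the time, the measured TCP pose, the force and the opening at its end, in the units of the state.
- arm.state(): the state, without advancing time (a new reading comes with each control period).
- arm.grab_frame(name): name is "scene" or "top" or "wrist"; returns the picture (384x512x3 uint8, red, green, blue); there is no depth.
- arm.camera_info(name): a dict with "vfov" (degrees; the focal length in pixels is half the picture's height over the tangent of half this angle, whatever the lens; pixels are square), "cx", "cy" (the principal point, pixels), "dist_coeffs" ([k1, k2, p1, p2, k3] as OpenCV has them; the pictures are not rectified), "world_to_cam" (4x4, takes a point from world to camera coordinates); the wrist camera has in their place "T_tool_cam" (4x4, takes a point from camera to tool coordinates, whose origin is the TCP and whose axes are the flange's). Camera axes: x right, y down, z forward; pixel columns grow to the right and rows downward; lengths in m; the calibration is good to about 2 mm. A picture is of the moment at which its call begins: read the wrist's pose just before it. camera_info takes no time and is no camera call.
- arm.hand_in(): hands the job in, once; it reports no verdict.
The state is a dict: "time_s": time; "joints": joint angles; "dq": joint speeds; "tau": joint torques, N m; "eef_pos": TCP position; "ee_rot": TCP orientation; "force": force on the tool from outside, world axes, zero at the start; "moment": the same for the moment, N m; "gripper_width": opening from 0.0 (shut) to 1.0 (fully open).
Only numpy, scipy, OpenCV 4.12 (cv2) and the standard library are available. Lean on these libraries where they do the work, as an engineer would, in place of code of your own. Each camera call takes 0.05 s, during which the arm holds its last target. There are 200 camera calls.

## Working session

There is one attempt and no reset: what is moved stays moved. The work goes in short steps, Python scripts to look and compute and a tool call to move; the robot and the scene stay as the last step left them, time stands still between calls to the robot, and variables do not carry over. Pictures are saved under pics/ and viewed, about 8 in all and at most 12, crops included, and the job is handed in when it is done.

Besides the shell and the picture viewer there is one more tool, called after "Request:" as name([rows], argument=value, ...), one row to a line, values as JSON. step_arm: Moves the arm, as the interface text tells. Its arguments: {"type":"object","properties":{"series":{"type":"array","items":{"type":"object","properties":{"grip":{"type":"number"},"dx":{"type":"number"},"dy":{"type":"number"},"dz":{"type":"number"},"wx":{"type":"number"},"wy":{"type":"number"},"wz":{"type":"number"}}}}},"required":["series"]}

```bash
ls; mkdir -p pics; python3 - <<'E'
from bench import arm
import cv2,json,numpy as np
print(arm.state())
for n in ("scene","top","wrist"):
    i=arm.camera_info(n); print(n,i)
    cv2.imwrite(f"pics/{n}0.png",arm.grab_frame(n)[:,:,::-1])
E
```

```text
pics
{'time_s': 0.0, 'joints': array([-1.22478032,  0.3838955 ,  0.04386795,  1.59959056, -0.0178809 ,
        1.16122207, -0.04988423]), 'dq': array([-7.37542141e-04,  4.12928572e-04, -7.07281652e-05, -7.27419844e-04,
        1.08913913e-03,  1.47407615e-03,  8.38650954e-04]), 'tau': array([-2.81538394e-05, -4.33467257e+01,  1.02431003e+00, -2.49515229e+01,
        1.05660953e-02,  1.14759238e-02, -2.17536453e-06]), 'eef_pos': array([0.27868571, 0.58605641, 0.1947411 ]), 'ee_rot': array([ 2.20056238e-01,  9.75486237e-01, -1.34477401e-03, -2.11684524e-04]), 'force': array([ 0.65397967,  0.29880025, -0.66523979]), 'moment': array([-0.00810429,  0.02501878,  0.01377921]), 'gripper_width': 1.0005051702737622}
scene {'vfov': 57.63311177266079, 'cx': 254.90768380086593, 'cy': 191.38550251610397, 'dist_coeffs': array([0.00492634, 0.        , 0.        , 0.        , 0.        ]), 'world_to_cam': array([[ 0.68972261, -0.72387199, -0.01708997, -0.45908334],
       [-0.54023973, -0.49875157, -0.67778161,  0.25642893],
       [ 0.48210347,  0.47671398, -0.73506464,  0.7787    ],
       [ 0.    
[... 308 characters left out ...]
691 ,  0.0340341 , -0.2156877 ,  0.53904452],
       [ 0.21565569, -0.00465244, -0.97645839,  0.8959858 ],
       [ 0.        ,  0.        ,  0.        ,  1.        ]])}
wrist {'vfov': 63.084359994766814, 'cx': 256.48480847587797, 'cy': 190.0686070356063, 'dist_coeffs': array([-0.03312857,  0.        ,  0.        ,  0.        ,  0.        ]), 'T_tool_cam': array([[-4.59381805e-04, -9.47457509e-01, -3.19881319e-01,
         8.27920752e-02],
       [ 9.99999870e-01, -3.64644895e-04, -3.56057685e-04,
         9.31125698e-04],
       [ 2.20706437e-04, -3.19881441e-01,  9.47457553e-01,
        -1.78201662e-01],
       [ 0.00000000e+00,  0.00000000e+00,  0.00000000e+00,
         1.00000000e+00]])}
```

```bash
python3 - <<'E'
import cv2
for n in ("scene","top"):
    a=cv2.imread(f"pics/{n}0.png"); cv2.imwrite(f"pics/{n}0b.png",cv2.resize(a,(800,600),interpolation=cv2.INTER_CUBIC))
E
```

```text
(no output)
```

View pics/top0b.png

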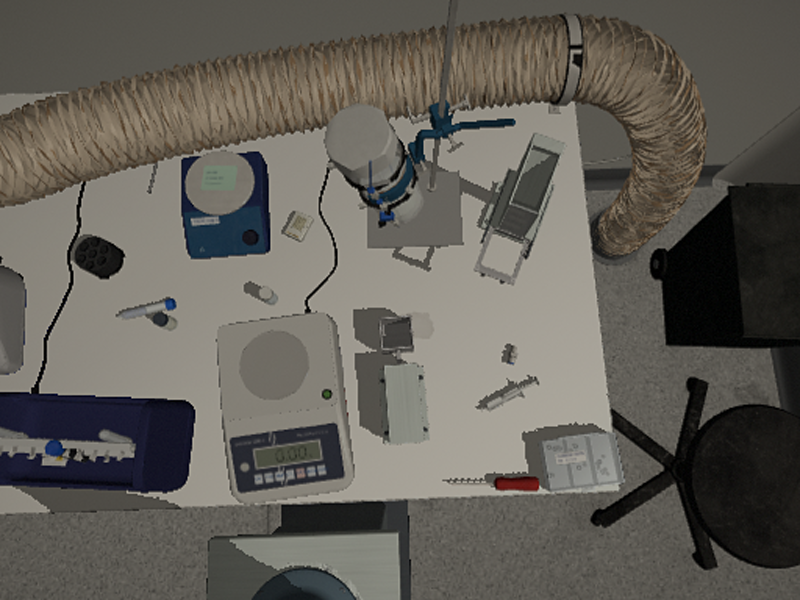

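View pics/scene0b.png

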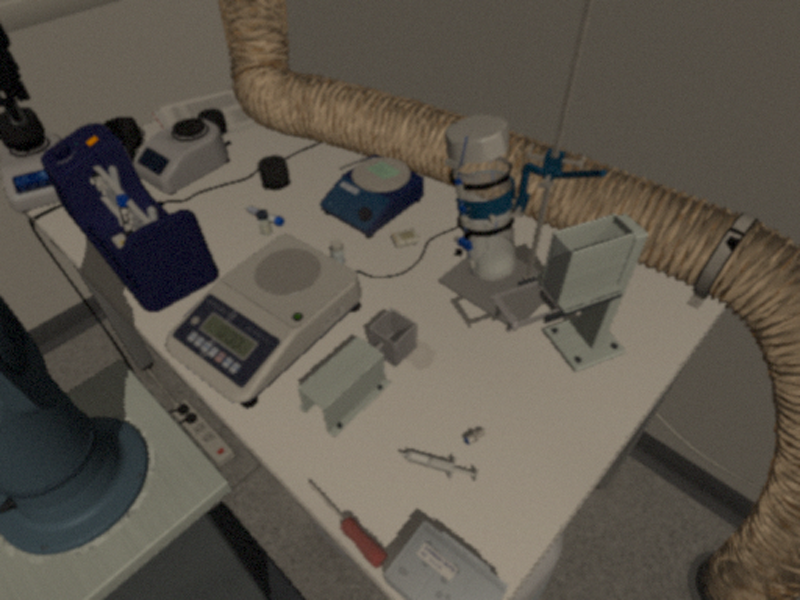

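The top view (px of the 800-wide picture) shows the cup at (397,335), bridge at (406,403), pan at (274,364), hopper at (525,200), fitting (510,353), and syringe (508,392). The scene view agrees with this. Next I'll enlarge the cup and hopper.

```bash
cat > h.py <<'E'
import numpy as np, cv2
from bench import arm
from scipy.spatial.transform import Rotation as R
def cam(n,st=None):
    i=arm.camera_info(n); f=192/np.tan(np.radians(i["vfov"]/2))
    K=np.array([[f,0,i["cx"]],[0,f,i["cy"]],[0,0,1]])
    if n=="wrist":
        T=np.eye(4); T[:3,:3]=R.from_quat(st["ee_rot"]).as_matrix(); T[:3,3]=st["eef_pos"]
        W=np.linalg.inv(T@i["T_tool_cam"])
    else: W=i["world_to_cam"]
    return K,i["dist_coeffs"],W
def ray(c,uv):
    K,d,W=c; p=cv2.undistortPoints(np.array([[uv]],float),K,d)[0,0]
    Rm=W[:3,:3]; return -Rm.T@W[:3,3], Rm.T@np.array([p[0],p[1],1])
def onz(c,uv,z):
    o,d=ray(c,uv); return o+d*(z-o[2])/d[2]
def proj(c,P):
    K,d,W=c; return cv2.projectPoints(np.array(P,float).reshape(-1,3),cv2.Rodrigues(W[:3,:3])[0],W[:3,3],K,d)[0][:,0]
E
python3 - <<'E'
import cv2,numpy as np
t=cv2.imread("pics/top0.png"); s=cv2.imread("pics/scene0.png")
a=cv2.resize(t[195:290,225:280+15],None,fx=5.7,fy=5.7,interpolation=cv2.INTER_CUBIC)
b=cv2.resize(t[80:185,300:365],None,fx=5.7,fy=5.7,interpolation=cv2.INTER_CUBIC)
a=cv2.copyMakeBorder(a,0,600-a.shape[0],0,0,0); b=cv2.copyMakeBorder(b[:600],0,max(0,600-b.shape[0]),0,0,0)
m=np.hstack([a,b]);print(a.shape,b.shape);cv2.imwrite("pics/c1.png",m)
E
```

```text
(600, 399, 3) (600, 370, 3)
```

View pics/c1.png

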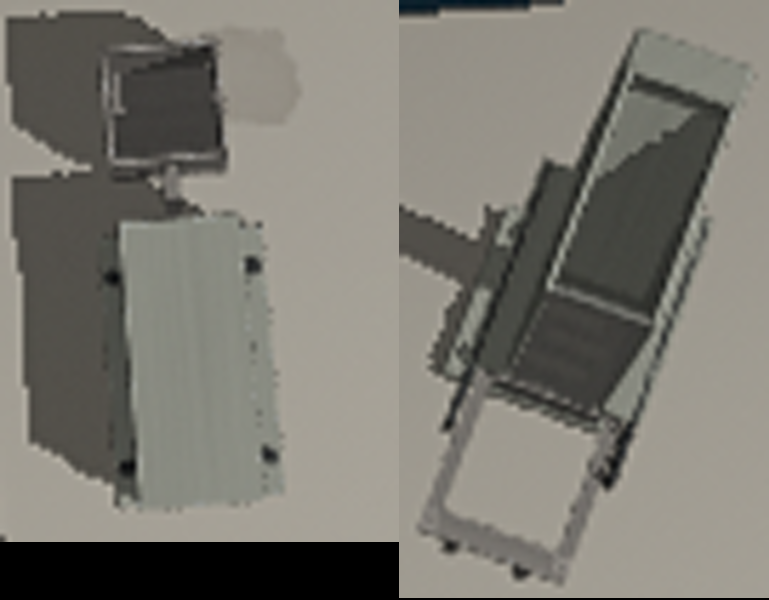

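```bash
python3 - <<'E'
from h import *
np.set_printoptions(precision=4,suppress=True)
c=cam("top")
def A(u,v,z): return onz(c,(225+u/5.7-.4,195+v/5.7-.4),z)[:2]
def B(u,v,z): return onz(c,(300+(u-399)/5.7-.4,80+v/5.7-.4),z)[:2]
q=[A(103,48,.062),A(217,40,.062),A(226,158,.062),A(108,165,.062)]
print("cup",q,np.mean(q,0),[np.linalg.norm(q[i]-q[i-1]) for i in range(4)])
b=[A(120,222,.068),A(240,213,.068),A(258,495,.068),A(137,508,.068)]
print("bridge",b,np.mean(b,0),[np.linalg.norm(b[i]-b[i-1]) for i in range(4)])
def ang(p,q): d=q-p; return np.degrees(np.arctan2(d[1],d[0]))
print("yaw br",ang(b[3],b[0]),ang(b[2],b[1]),"cup",ang(q[3],q[0]),ang(q[2],q[1]))
h=[B(548,285,.262),B(655,322,.262),B(752,70,.262),B(640,30,.262)]
print("box",h,[np.linalg.norm(h[i]-h[i-1]) for i in range(4)],ang(h[0],h[3]),ang(h[1],h[2]))
s=[B(418,525,.16),B(562,580,.16)]
print("plate front",s,np.mean(s,0),np.linalg.norm(s[0]-s[1]),ang(s[1],s[0])-90)
print("win",[B(443,512,.16),B(562,552,.16),B(617,445,.16),B(487,385,.16)])
f=lambda u,v,z:onz(c,(u/1.5625,v/1.5625),z)[:2]
print("pan",f(274,364,.092),f(239,364,.092),f(310,364,.092))
print("balance right",f(340,320,.06),f(352,480,.06),"fit",f(510,353,0),"syr",f(478,407,0),f(538,378,0))
print("plate/frame", f(368,247,0),f(463,243,0),f(415,265,.0),f(430,268,0), "basketbox",f(527,435,.05))
E
```

```text
cup [array([ 0.5046, -0.1413]), array([ 0.5066, -0.1948]), array([ 0.4509, -0.1968]), array([ 0.4495, -0.1422])] [ 0.4779 -0.1688] [np.float64(0.0550594294603509), np.float64(0.05348065597814817), np.float64(0.0556815064911927), np.float64(0.054620495234220745)]
bridge [array([ 0.4225, -0.1472]), array([ 0.4247, -0.2021]), array([ 0.2996, -0.205 ]), array([ 0.2958, -0.1513])] [ 0.3606 -0.1764] [np.float64(0.12668310323741241), np.float64(0.05491614943804544), np.float64(0.1251138137024336), np.float64(0.05389273361705565)]
yaw br 1.8242356148611047 1.3388360270801056 cup 0.9268474673525818 2.109062942409257
box [array([ 0.6237, -0.3347]), array([ 0.6072, -0.3744]), array([ 0.7109, -0.4218]), array([ 0.7297, -0.3792])] [np.float64(0.11500742176637567), np.float64(0.04303057419686502), np.float64(0.11401109581742498), np.float64(0.04653169121488628)] -22.795000376999944 -24.55082848096111
plate front [array([ 0.5582, -0.2933]), array([ 0.5319, -0.3528])] [ 0.5451 -0.3231] 0.06501534606499453 -23.84733156622731
win [array([ 0.5636, -0.3044]), array([ 0.5442, -0.3537]), array([ 0.5909, -0.3811]), array([ 0.62  , -0.3271])]
pan [0.4276 0.0301] [0.4296 0.0869] [ 0.4256 -0.0283]
balance right [ 0.5025 -0.0742] [ 0.2405 -0.0908] fit [ 0.443 -0.372] syr [ 0.35   -0.3085] [ 0.3968 -0.4183]
plate/frame [ 0.6509 -0.1216] [ 0.6525 -0.2999] [ 0.6128 -0.2082] [ 0.6061 -0.2358] basketbox [ 0.3007 -0.3797]
```

```bash
cat >> h.py <<'E'
def to(x,y,z,yaw):   # totals in tool axes to reach TCP x,y,z with tool x at world yaw (deg), tool down
    s=arm.state(); M=R.from_quat(s["ee_rot"]).as_matrix()
    a=np.radians(yaw); G=np.array([[np.cos(a),np.sin(a),0],[np.sin(a),-np.cos(a),0],[0,0,-1]])
    d=(np.array([x,y,z])-s["eef_pos"])*1000
    print("t %.2f pos"%s["time_s"],s["eef_pos"].round(4),"yaw %.1f"%np.degrees(np.arctan2(M[1,0],M[0,0])),"grip %.3f"%s["gripper_width"],"F",s["force"].round(1))
    print("  shift now-frame",(M.T@d).round(1),"goal-frame",(G.T@d).round(1),"turn",R.from_matrix(M.T@G).as_rotvec().round(3),"q",s["joints"].round(2))
E
```

Request:
step_arm([
  {"dz": -40, "wz": -0.118, "grip": 1},
  {"dz": -40, "wz": -0.118, "grip": 1},
  {"dz": -30, "wz": -0.118, "dy": -15, "grip": 1},
  {"wz": -0.118, "dy": -25, "grip": 1},
  {"dy": -41, "grip": 1},
  {"dy": -41, "dx": -8, "grip": 1},
  {"dy": -41, "dx": -8, "grip": 1},
  {"dy": -41, "dx": -8, "grip": 1},
])

```text
validation failed for argument at $.se...
```

```bash
python3 -c "
from h import *
to(.478,-.169,.17,181.5)"
```

```text
t 0.15 pos [0.2788 0.5863 0.1951] yaw 154.6 grip 1.001 F [-0.1 -0.   0.2]
  shift now-frame [-504.2 -596.6   26.4] goal-frame [-179.4 -760.2   25.1] turn [-0.002 -0.    -0.47 ] q [-1.22  0.38  0.04  1.6  -0.02  1.16 -0.05]
```

Request:
step_arm([
  {"dx": 0, "dy": 0, "dz": -40, "wx": 0, "wy": 0, "wz": -0.118, "grip": 1},
  {"dx": 0, "dy": 0, "dz": -40, "wx": 0, "wy": 0, "wz": -0.118, "grip": 1},
  {"dx": 0, "dy": -15, "dz": -30, "wx": 0, "wy": 0, "wz": -0.118, "grip": 1},
  {"dx": 0, "dy": -25, "dz": 0, "wx": 0, "wy": 0, "wz": -0.118, "grip": 1},
  {"dx": 0, "dy": -41, "dz": 0, "wx": 0, "wy": 0, "wz": 0, "grip": 1},
  {"dx": -8, "dy": -41, "dz": 0, "wx": 0, "wy": 0, "wz": 0, "grip": 1},
  {"dx": -8, "dy": -41, "dz": 0, "wx": 0, "wy": 0, "wz": 0, "grip": 1},
  {"dx": -8, "dy": -41, "dz": 0, "wx": 0, "wy": 0, "wz": 0, "grip": 1},
])

```text
time_s: 0.82
eef_pos: [0.2986, 0.3858, 0.3045]
ee_rot: [-0.036, 0.999, -0.004, -0.004]
force: [1.5, 0.5, 0.0]
gripper_width: 0.998
```

```bash
python3 -c "
from h import *
to(.478,-.169,.17,181.5)"
```

```text
t 0.82 pos [0.2986 0.3858 0.3045] yaw -175.8 grip 0.998 F [1.5 0.5 0. ]
  shift now-frame [-139.9 -565.2  137.9] goal-frame [-164.9 -559.3  134.5] turn [-0.008 -0.008  0.046] q [-1.04 -0.    0.04  1.83 -0.    1.33  0.65]
```

Request:
step_arm([
  {"dx": -12, "dy": -39, "dz": 0, "wx": 0, "wy": 0, "wz": 0.04, "grip": 1},
  {"dx": -12, "dy": -39, "dz": 0, "wx": 0, "wy": 0, "wz": 0, "grip": 1},
  {"dx": -12, "dy": -39, "dz": 0, "wx": 0, "wy": 0, "wz": 0, "grip": 1},
  {"dx": -12, "dy": -39, "dz": 0, "wx": 0, "wy": 0, "wz": 0, "grip": 1},
  {"dx": -12, "dy": -39, "dz": 0, "wx": 0, "wy": 0, "wz": 0, "grip": 1},
  {"dx": -12, "dy": -39, "dz": 0, "wx": 0, "wy": 0, "wz": 0, "grip": 1},
  {"dx": -12, "dy": -39, "dz": 0, "wx": 0, "wy": 0, "wz": 0, "grip": 1},
  {"dx": -12, "dy": -39, "dz": 0, "wx": 0, "wy": 0, "wz": 0, "grip": 1},
])

```text
time_s: 1.48
eef_pos: [0.4026, 0.0684, 0.3044]
ee_rot: [-0.017, 1.0, -0.003, -0.004]
force: [1.0, 0.4, -0.2]
gripper_width: 0.998
```

```bash
python3 -c "
from h import *
to(.478,-.169,.17,181.5)"
```

```text
t 1.48 pos [0.4026 0.0684 0.3044] yaw -178.1 grip 0.998 F [ 1.   0.4 -0.2]
  shift now-frame [ -68.6 -239.   135.2] goal-frame [ -69.1 -239.3  134.4] turn [-0.006 -0.009  0.007] q [-0.75 -0.21  0.42  2.    0.09  1.35  1.24]
```

Request:
step_arm([
  {"dx": -11, "dy": -40, "dz": 0, "wx": -0.006, "wy": -0.009, "wz": 0.007, "grip": 1},
  {"dx": -11, "dy": -40, "dz": 0, "wx": 0, "wy": 0, "wz": 0, "grip": 1},
  {"dx": -11, "dy": -40, "dz": 10, "wx": 0, "wy": 0, "wz": 0, "grip": 1},
  {"dx": -11, "dy": -40, "dz": 20, "wx": 0, "wy": 0, "wz": 0, "grip": 1},
  {"dx": -11, "dy": -40, "dz": 30, "wx": 0, "wy": 0, "wz": 0, "grip": 1},
  {"dx": -11, "dy": -30, "dz": 30, "wx": 0, "wy": 0, "wz": 0, "grip": 1},
  {"dx": 0, "dy": -5, "dz": 30, "wx": 0, "wy": 0, "wz": 0, "grip": 1},
  {"dx": 0, "dy": 0, "dz": 0, "wx": 0, "wy": 0, "wz": 0, "grip": 1},
])

```text
time_s: 2.15
eef_pos: [0.4709, -0.1643, 0.1965]
ee_rot: [-0.004, 1.0, -0.0, 0.008]
force: [-1.8, 0.4, -0.6]
gripper_width: 0.998
```

```bash
python3 - <<'E'
from h import *
to(.478,-.169,.17,181.5)
s=arm.state(); im=arm.grab_frame("wrist"); cv2.imwrite("pics/w1.png",im[:,:,::-1])
c=cam("wrist",s); print(proj(c,[[.478,-.169,.062],[.478,-.169,0]]))
E
```

```text
t 2.15 pos [ 0.4709 -0.1643  0.1965] yaw -179.5 grip 0.998 F [-1.8  0.4 -0.6]
  shift now-frame [-6.7 -4.7 26.6] goal-frame [-7.  -4.9 26.5] turn [-0.     0.017 -0.017] q [-0.54  0.09  0.85  2.   -0.08  1.07  1.92]
[[251.04819645 173.2813579 ]
 [251.91114949 158.85115027]]
```

View pics/w1.png

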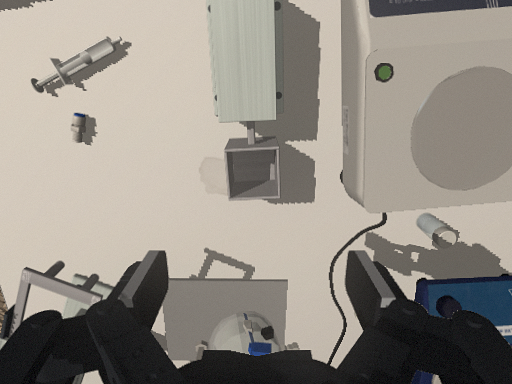

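The wrist view shows the cup rim centred at (252,170), against a prediction of (251,173), so the position is good to about 2 mm. I'm descending on it.

Request:
step_arm([
  {"dx": -5, "dy": -4, "dz": 30, "wx": 0, "wy": 0.017, "wz": -0.017, "grip": 1},
  {"dx": 0, "dy": 0, "dz": 35, "wx": 0, "wy": 0, "wz": 0, "grip": 1},
  {"dx": 0, "dy": 0, "dz": 35, "wx": 0, "wy": 0, "wz": 0, "grip": 1},
  {"dx": 0, "dy": 0, "dz": 30, "wx": 0, "wy": 0, "wz": 0, "grip": 1},
  {"dx": 0, "dy": 0, "dz": 20, "wx": 0, "wy": 0, "wz": 0, "grip": 1},
  {"dx": 0, "dy": 0, "dz": 8, "wx": 0, "wy": 0, "wz": 0, "grip": 1},
  {"dx": 0, "dy": 0, "dz": 0, "wx": 0, "wy": 0, "wz": 0, "grip": 1},
  {"dx": 0, "dy": 0, "dz": 0, "wx": 0, "wy": 0, "wz": 0, "grip": 1},
])

```text
time_s: 2.87
eef_pos: [0.4975, -0.1592, 0.049]
ee_rot: [-0.022, 1.0, 0.004, 0.015]
force: [0.2, 0.7, 0.3]
gripper_width: 0.998
```

```bash
python3 -c "
from h import *
to(.476,-.168,.014,181.5)"
```

```text
t 2.87 pos [ 0.4975 -0.1592  0.049 ] yaw -177.5 grip 0.998 F [0.2 0.7 0.3]
  shift now-frame [22.9 -8.2 34.3] goal-frame [21.8 -8.3 35. ] turn [0.008 0.03  0.018] q [-0.39  0.4   0.73  2.07 -0.4   0.79  2.2 ]
```

Request:
step_arm([
  {"dx": 12, "dy": -5, "dz": 5, "wx": 0.008, "wy": 0.03, "wz": 0.018, "grip": 1},
  {"dx": 11, "dy": -4, "dz": 10, "wx": 0, "wy": 0, "wz": 0, "grip": 1},
  {"dx": 0, "dy": 0, "dz": 10, "wx": 0, "wy": 0, "wz": 0, "grip": 1},
  {"dx": 0, "dy": 0, "dz": 8, "wx": 0, "wy": 0, "wz": 0, "grip": 1},
  {"dx": 0, "dy": 0, "dz": 0, "wx": 0, "wy": 0, "wz": 0, "grip": 1},
  {"dx": 0, "dy": 0, "dz": 0, "wx": 0, "wy": 0, "wz": 0, "grip": 1},
  {"dx": 0, "dy": 0, "dz": 0, "wx": 0, "wy": 0, "wz": 0, "grip": 1},
  {"dx": 0, "dy": 0, "dz": 0, "wx": 0, "wy": 0, "wz": 0, "grip": 1},
])

```text
time_s: 3.53
eef_pos: [0.484, -0.1691, 0.0225]
ee_rot: [-0.013, 1.0, -0.001, 0.007]
force: [-0.3, -0.2, 0.3]
gripper_width: 0.998
```

```bash
python3 -c "
from h import *
to(.476,-.168,.014,181.5)"
```

```text
t 3.53 pos [ 0.484  -0.1691  0.0225] yaw -178.5 grip 0.998 F [-0.3 -0.2  0.3]
  shift now-frame [8.1 1.3 8.4] goal-frame [8.  1.3 8.5] turn [-0.001  0.014  0.001] q [-0.35  0.44  0.71  2.09 -0.43  0.74  2.23]
```

Request:
step_arm([
  {"dx": 8, "dy": 1, "dz": 6, "wx": 0, "wy": 0.014, "wz": 0, "grip": 1},
  {"dx": 3, "dy": 0, "dz": 0, "wx": 0, "wy": 0, "wz": 0, "grip": 0},
  {"dx": 0, "dy": 0, "dz": 0, "wx": 0, "wy": 0, "wz": 0, "grip": 0},
  {"dx": 0, "dy": 0, "dz": 0, "wx": 0, "wy": 0, "wz": 0, "grip": 0},
  {"dx": 0, "dy": 0, "dz": 0, "wx": 0, "wy": 0, "wz": 0, "grip": 0},
  {"dx": 0, "dy": 0, "dz": 0, "wx": 0, "wy": 0, "wz": 0, "grip": 0},
  {"dx": 0, "dy": 0, "dz": 0, "wx": 0, "wy": 0, "wz": 0, "grip": 0},
  {"dx": 0, "dy": 0, "dz": 0, "wx": 0, "wy": 0, "wz": 0, "grip": 0},
])

```text
time_s: 4.2
eef_pos: [0.4731, -0.1686, 0.0172]
ee_rot: [-0.014, 1.0, -0.001, 0.0]
force: [0.3, -0.2, -0.1]
gripper_width: 0.632
```

```bash
python3 -c "
from h import *
to(.476+.138,-.1645,.018,181.5)"
```

```text
t 4.20 pos [ 0.4731 -0.1686  0.0172] yaw -178.4 grip 0.632 F [ 0.3 -0.2 -0.1]
  shift now-frame [-140.9    0.3   -0.8] goal-frame [-140.9    0.4   -0.8] turn [-0.002  0.     0.001] q [-0.35  0.44  0.71  2.11 -0.43  0.74  2.23]
```

Request:
step_arm([
  {"dx": -14, "dy": 0, "dz": -2, "wx": 0, "wy": 0, "wz": 0, "grip": 0},
  {"dx": -18, "dy": 0, "dz": 0, "wx": 0, "wy": 0, "wz": 0, "grip": 0},
  {"dx": -18, "dy": 0, "dz": 0, "wx": 0, "wy": 0, "wz": 0, "grip": 0},
  {"dx": -18, "dy": 0, "dz": 0, "wx": 0, "wy": 0, "wz": 0, "grip": 0},
  {"dx": -18, "dy": 0, "dz": 0, "wx": 0, "wy": 0, "wz": 0, "grip": 0},
  {"dx": -12, "dy": 0, "dz": 0, "wx": 0, "wy": 0, "wz": 0, "grip": 0},
  {"dx": 0, "dy": 0, "dz": 0, "wx": 0, "wy": 0, "wz": 0, "grip": 0},
  {"dx": 0, "dy": 0, "dz": 0, "wx": 0, "wy": 0, "wz": 0, "grip": 0},
])

```text
time_s: 4.87
eef_pos: [0.565, -0.167, 0.0177]
ee_rot: [-0.012, 1.0, 0.002, -0.008]
force: [-1.0, -0.2, 0.5]
gripper_width: 0.631
```

```bash
python3 -c "
from h import *
to(.473+.138,-.1645,.018,181.5)"
```

```text
t 4.87 pos [ 0.565  -0.167   0.0177] yaw -178.7 grip 0.631 F [-1.  -0.2  0.5]
  shift now-frame [-46.    1.5  -1.1] goal-frame [-46.    1.3  -0.3] turn [ 0.004 -0.017 -0.003] q [-0.31  0.59  0.67  1.88 -0.48  0.85  2.19]
```

Request:
step_arm([
  {"dx": -14, "dy": 1, "dz": -1, "wx": 0.004, "wy": -0.017, "wz": 0, "grip": 0},
  {"dx": -16, "dy": 0, "dz": 0, "wx": 0, "wy": 0, "wz": 0, "grip": 0},
  {"dx": -14, "dy": 0, "dz": 0, "wx": 0, "wy": 0, "wz": 0, "grip": 0},
  {"dx": -6, "dy": 0, "dz": 0, "wx": 0, "wy": 0, "wz": 0, "grip": 0},
  {"dx": 0, "dy": 0, "dz": 0, "wx": 0, "wy": 0, "wz": 0, "grip": 0},
  {"dx": 0, "dy": -15, "dz": -2, "wx": 0, "wy": 0, "wz": 0, "grip": 0},
  {"dx": 0, "dy": -15, "dz": 0, "wx": 0, "wy": 0, "wz": 0, "grip": 0},
  {"dx": 0, "dy": -15, "dz": 0, "wx": 0, "wy": 0, "wz": 0, "grip": 0},
])

```text
time_s: 5.53
eef_pos: [0.611, -0.207, 0.0184]
ee_rot: [-0.013, 1.0, 0.003, -0.004]
force: [0.9, -0.2, -1.0]
gripper_width: 0.629
```

```bash
python3 -c "
from h import *
to(.473+.138,-.21,.0172,181.5)"
```

```text
t 5.53 pos [ 0.611  -0.207   0.0184] yaw -178.5 grip 0.629 F [ 0.9 -0.2 -1. ]
  shift now-frame [ 0.  -3.   1.2] goal-frame [ 0.  -3.   1.2] turn [ 0.007 -0.008  0.   ] q [-0.22  0.67  0.65  1.74 -0.5   0.91  2.24]
```

Request:
step_arm([
  {"dx": 0, "dy": 0, "dz": 1.2, "wx": 0.007, "wy": -0.008, "wz": 0, "grip": 0},
  {"dx": 0, "dy": 0, "dz": 0.5, "wx": 0, "wy": 0, "wz": 0, "grip": 0},
  {"dx": 0, "dy": 0, "dz": 0, "wx": 0, "wy": 0, "wz": 0, "grip": 0},
  {"dx": 0, "dy": 0, "dz": 0, "wx": 0, "wy": 0, "wz": 0, "grip": 1},
  {"dx": 0, "dy": 0, "dz": 0, "wx": 0, "wy": 0, "wz": 0, "grip": 1},
  {"dx": 0, "dy": 0, "dz": 0, "wx": 0, "wy": 0, "wz": 0, "grip": 1},
  {"dx": 0, "dy": 0, "dz": 0, "wx": 0, "wy": 0, "wz": 0, "grip": 1},
  {"dx": 0, "dy": 0, "dz": 0, "wx": 0, "wy": 0, "wz": 0, "grip": 1},
])

```text
time_s: 6.2
eef_pos: [0.6072, -0.2148, 0.017]
ee_rot: [-0.008, 1.0, -0.002, 0.0]
force: [-0.2, 0.5, 0.3]
gripper_width: 1.003
```

Request:
step_arm([
  {"dx": 0, "dy": 0, "dz": -20, "wx": 0, "wy": 0, "wz": 0, "grip": 1},
  {"dx": 0, "dy": 0, "dz": -30, "wx": 0, "wy": 0, "wz": 0, "grip": 1},
  {"dx": 0, "dy": 0, "dz": -30, "wx": 0, "wy": 0, "wz": 0, "grip": 1},
  {"dx": 20, "dy": 0, "dz": -30, "wx": 0, "wy": 0, "wz": 0, "grip": 1},
  {"dx": 35, "dy": 0, "dz": -20, "wx": 0, "wy": 0, "wz": 0, "grip": 1},
  {"dx": 35, "dy": 0, "dz": 0, "wx": 0, "wy": 0, "wz": 0, "grip": 1},
  {"dx": 35, "dy": 0, "dz": 0, "wx": 0, "wy": 0, "wz": 0, "grip": 1},
  {"dx": 5, "dy": 0, "dz": 0, "wx": 0, "wy": 0, "wz": 0, "grip": 1},
])

```text
time_s: 6.87
eef_pos: [0.4765, -0.2121, 0.1506]
ee_rot: [-0.014, 1.0, -0.001, -0.001]
force: [-1.6, -1.8, -0.3]
gripper_width: 1.003
```

```bash
python3 - <<'E'
from h import *
to(.466,-.212,.15,181.5)
s=arm.state(); im=arm.grab_frame("wrist"); cv2.imwrite("pics/w2.png",im[:,:,::-1])
c=cam("wrist",s); print(proj(c,[[.611,-.208,.062],[.466,-.212,.052]]))
E
```

```text
t 6.87 pos [ 0.4765 -0.2121  0.1506] yaw -178.4 grip 1.003 F [-1.6 -1.8 -0.3]
  shift now-frame [10.5  0.4  0.6] goal-frame [10.5  0.3  0.6] turn [-0.002 -0.001  0.002] q [-0.41  0.25  0.85  1.98 -0.22  1.01  2.14]
[[256.05793998 306.40650004]
 [256.05381976 167.72472758]]
```

View pics/w2.png

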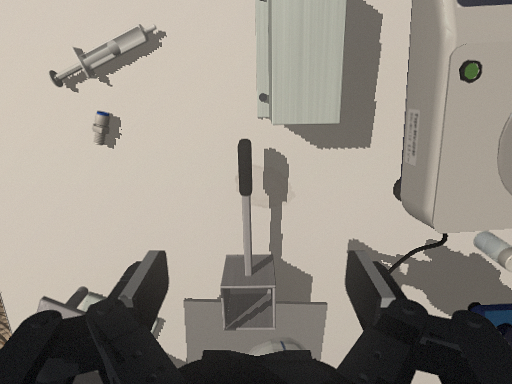

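The cup is out, standing clear of the bridge. The grip's top is centred at pixel (245,168) and the handle runs back to (248,270).

```bash
python3 - <<'E'
from h import *
im=cv2.imread("pics/w2.png"); g=im.max(2)
m=(g<60).astype('uint8'); m[:, :200]=0; m[:,300:]=0; m[230:]=0; m[:135]=0
n,l,st,ce=cv2.connectedComponentsWithStats(m)
i=1+st[1:,4].argmax(); print(st[i],ce[i])
s=arm.state(); c=cam("wrist",s)
a=onz(c,(245.2,140),.05); b=onz(c,(245.2,196),.05); e=onz(c,(248.5,270),.045)
r=[onz(c,p,.062) for p in [(223,288),(273,288),(274,329),(222,329)]]
print(a,b,(a+b)/2,e,np.mean(r,0),r)
g=(a+b)/2; q=np.mean(r,0); print("yaw",np.degrees(np.arctan2(q[1]-g[1],q[0]-g[0])),np.degrees(np.arctan2(e[1]-a[1],e[0]-a[0])),np.hypot(*(q-g)[:2]))
E
```

```text
[238 139  14  56 327] [245.78287462 170.82874618]
[ 0.4437681  -0.22200271  0.05      ] [ 0.49699976 -0.22109662  0.05      ] [ 0.47038393 -0.22154966  0.05      ] [ 0.5815001  -0.21640678  0.045     ] [ 0.61776332 -0.21577397  0.062     ] [array([ 0.59241302, -0.24158583,  0.062     ]), array([ 0.59084017, -0.19095927,  0.062     ]), array([ 0.64301152, -0.18745616,  0.062     ]), array([ 0.64478855, -0.24309464,  0.062     ])]
yaw 2.2442312584574524 2.326597672575577 0.14749251541589517
```

```bash
python3 -c "
from h import *
to(.470,-.2215,.02,182.3)"
```

```text
t 6.92 pos [ 0.4787 -0.2116  0.151 ] yaw -178.3 grip 1.001 F [-1.2 -0.1 -0.3]
  shift now-frame [  9.2  -9.3 131.1] goal-frame [  9.1  -9.5 131. ] turn [-0.002  0.001 -0.011] q [-0.41  0.25  0.85  1.98 -0.22  1.01  2.14]
```

Request:
step_arm([
  {"dx": 6, "dy": -5, "dz": 15, "wx": 0, "wy": 0, "wz": -0.011, "grip": 1},
  {"dx": 6, "dy": -5, "dz": 25, "wx": 0, "wy": 0.005, "wz": 0, "grip": 1},
  {"dx": 3, "dy": -1, "dz": 25, "wx": 0, "wy": 0.005, "wz": 0, "grip": 1},
  {"dx": 3, "dy": -1, "dz": 25, "wx": 0, "wy": 0.005, "wz": 0, "grip": 1},
  {"dx": 3, "dy": -1, "dz": 10, "wx": 0, "wy": 0, "wz": 0, "grip": 1},
  {"dx": 1, "dy": 0, "dz": 0, "wx": 0, "wy": 0, "wz": 0, "grip": 1},
  {"dx": 0, "dy": 0, "dz": 0, "wx": 0, "wy": 0, "wz": 0, "grip": 1},
  {"dx": 0, "dy": 0, "dz": 0, "wx": 0, "wy": 0, "wz": 0, "grip": 1},
])

```text
time_s: 7.58
eef_pos: [0.4685, -0.2238, 0.0511]
ee_rot: [-0.024, 1.0, -0.002, 0.001]
force: [0.1, -0.1, 0.5]
gripper_width: 0.999
```

```bash
python3 -c "
from h import *
to(.470,-.2215,.02,182.3)"
```

```text
t 7.58 pos [ 0.4685 -0.2238  0.0511] yaw -177.2 grip 0.999 F [ 0.1 -0.1  0.5]
  shift now-frame [-1.6  2.3 31.1] goal-frame [-1.6  2.3 31.1] turn [-0.003  0.001  0.008] q [-0.28  0.41  0.76  2.06 -0.39  0.81  2.32]
```

Request:
step_arm([
  {"dx": 0, "dy": 2, "dz": 15, "wx": 0, "wy": 0, "wz": 0.008, "grip": 1},
  {"dx": 0, "dy": 0, "dz": 12, "wx": 0, "wy": 0, "wz": 0, "grip": 1},
  {"dx": 0, "dy": 0, "dz": 7, "wx": 0, "wy": 0, "wz": 0, "grip": 1},
  {"dx": 0, "dy": 0, "dz": 2, "wx": 0, "wy": 0, "wz": 0, "grip": 1},
  {"dx": 0, "dy": 0, "dz": 0, "wx": 0, "wy": 0, "wz": 0, "grip": 1},
  {"dx": 0, "dy": 0, "dz": 0, "wx": 0, "wy": 0, "wz": 0, "grip": 1},
  {"dx": 0, "dy": 0, "dz": 0, "wx": 0, "wy": 0, "wz": 0, "grip": 1},
  {"dx": 0, "dy": 0, "dz": 0, "wx": 0, "wy": 0, "wz": 0, "grip": 1},
])

```text
time_s: 8.25
eef_pos: [0.4772, -0.2238, 0.0201]
ee_rot: [-0.022, 1.0, -0.003, 0.008]
force: [0.3, -0.2, 0.6]
gripper_width: 1.0
```

```bash
python3 -c "
from h import *
to(.470,-.2215,.02,182.3)"
```

```text
t 8.25 pos [ 0.4772 -0.2238  0.0201] yaw -177.5 grip 1.000 F [ 0.3 -0.2  0.6]
  shift now-frame [ 7.1  2.7 -0. ] goal-frame [7.1 2.6 0.1] turn [-0.007  0.016  0.003] q [-0.24  0.47  0.71  2.06 -0.45  0.75  2.36]
```

Request:
step_arm([
  {"dx": 6, "dy": 2.5, "dz": 0, "wx": -0.007, "wy": 0.016, "wz": 0.003, "grip": 1},
  {"dx": 1, "dy": 0, "dz": 0, "wx": 0, "wy": 0, "wz": 0, "grip": 1},
  {"dx": 0, "dy": 0, "dz": 0, "wx": 0, "wy": 0, "wz": 0, "grip": 0},
  {"dx": 0, "dy": 0, "dz": 0, "wx": 0, "wy": 0, "wz": 0, "grip": 0},
  {"dx": 0, "dy": 0, "dz": 0, "wx": 0, "wy": 0, "wz": 0, "grip": 0},
  {"dx": 0, "dy": 0, "dz": 0, "wx": 0, "wy": 0, "wz": 0, "grip": 0},
  {"dx": 0, "dy": 0, "dz": 0, "wx": 0, "wy": 0, "wz": 0, "grip": 0},
  {"dx": 0, "dy": 0, "dz": 0, "wx": 0, "wy": 0, "wz": 0, "grip": 0},
])

```text
time_s: 8.92
eef_pos: [0.4701, -0.2218, 0.0212]
ee_rot: [-0.02, 1.0, 0.0, -0.0]
force: [0.0, 0.9, 0.7]
gripper_width: 0.145
```

Request:
step_arm([
  {"dx": 0, "dy": 0, "dz": 0, "wx": 0, "wy": 0, "wz": 0, "grip": 0},
  {"dx": 0, "dy": 0, "dz": 0, "wx": 0, "wy": 0, "wz": 0, "grip": 0},
  {"dx": 0, "dy": 0, "dz": -5, "wx": 0, "wy": 0, "wz": 0, "grip": 0},
  {"dx": 0, "dy": 0, "dz": -10, "wx": 0, "wy": 0, "wz": 0, "grip": 0},
  {"dx": 0, "dy": 0, "dz": -10, "wx": 0, "wy": 0, "wz": 0, "grip": 0},
  {"dx": 0, "dy": 0, "dz": -5, "wx": 0, "wy": 0, "wz": 0, "grip": 0},
  {"dx": 0, "dy": 0, "dz": 0, "wx": 0, "wy": 0, "wz": 0, "grip": 0},
  {"dx": 0, "dy": 0, "dz": 0, "wx": 0, "wy": 0, "wz": 0, "grip": 0},
])

```text
time_s: 9.58
eef_pos: [0.4706, -0.2223, 0.0553]
ee_rot: [-0.02, 1.0, 0.0, 0.001]
force: [-0.4, 0.3, 0.3]
gripper_width: -0.0
```

```bash
python3 - <<'E'
from h import *
to(.470,-.2215,.05,182.3)
s=arm.state(); print(s["moment"],R.from_quat(s["ee_rot"]).as_matrix()[:,2])
im=arm.grab_frame("wrist"); t=arm.grab_frame("scene")
a=im[:,:,::-1]; b=cv2.resize(t[80:300,180:440,::-1],None,fx=1.5,fy=1.5)[:384]
b=cv2.copyMakeBorder(b,0,384-b.shape[0],0,0,0)
m=np.hstack([a,b]); print(m.shape); cv2.imwrite("pics/w3.png",cv2.resize(m,(800,int(m.shape[0]*800/m.shape[1]))) )
cv2.imwrite("pics/w3raw.png",a)
E
```

```text
t 9.58 pos [ 0.4706 -0.2223  0.0553] yaw -177.8 grip -0.000 F [-0.4  0.3  0.3]
  shift now-frame [0.6 0.8 5.3] goal-frame [0.6 0.8 5.3] turn [ 0.     0.002 -0.001] q [-0.29  0.41  0.76  2.05 -0.38  0.83  2.31]
[ 0.00994012  0.05224215 -0.00695519] [ 1.52830762e-03  5.00596496e-04 -9.99998707e-01]
(384, 902, 3)
```

View pics/w3.png

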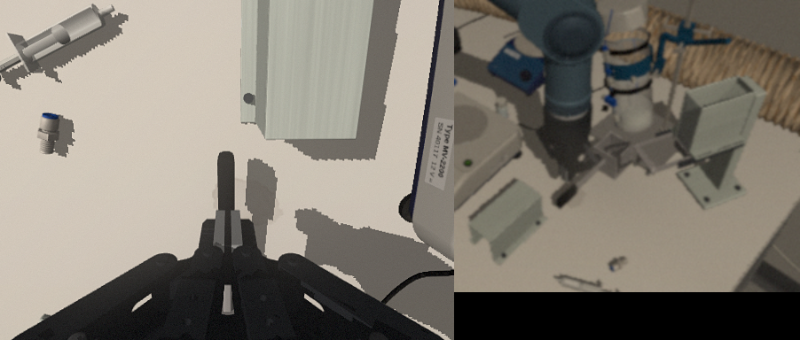

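```bash
python3 - <<'E'
from h import *
a=cv2.imread("pics/w3raw.png"); t=arm.grab_frame("scene")[:,:,::-1]
A=cv2.resize(a[150:330,200:310],None,fx=3.3,fy=3.3,interpolation=cv2.INTER_CUBIC)
B=cv2.resize(t[140:230,215:290],None,fx=5.5,fy=5.5,interpolation=cv2.INTER_CUBIC)
h=max(A.shape[0],B.shape[0]); f=lambda I:cv2.copyMakeBorder(I,0,h-I.shape[0],0,0,0)
m=np.hstack([f(A),f(B)]); m=np.clip(m.astype(float)*1.6,0,255).astype('uint8'); print(A.shape,m.shape); cv2.imwrite("pics/w4.png",m)
E
```

```text
(594, 363, 3) (594, 775, 3)
```

View pics/w4.png

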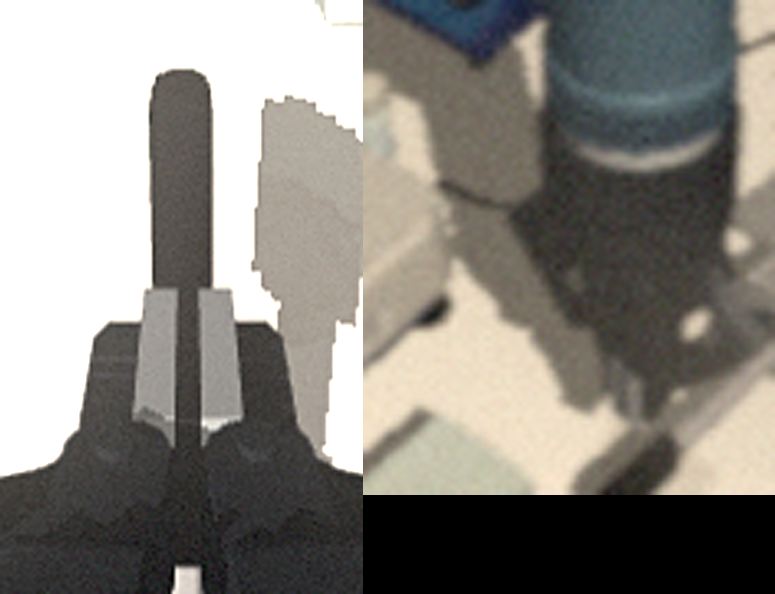

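Request:
step_arm([
  {"dx": 0, "dy": 0, "dz": 0, "wx": 0, "wy": 0, "wz": 0, "grip": 0.6},
  {"dx": 0, "dy": 0, "dz": 0, "wx": 0, "wy": 0, "wz": 0, "grip": 0.6},
  {"dx": 0, "dy": 0, "dz": 0, "wx": 0, "wy": 0, "wz": 0, "grip": 0.6},
  {"dx": 0, "dy": 0, "dz": 0, "wx": 0, "wy": 0, "wz": 0, "grip": 0.6},
  {"dx": 0, "dy": 0, "dz": 10, "wx": 0, "wy": 0, "wz": 0, "grip": 0.6},
  {"dx": 1, "dy": 0, "dz": 12, "wx": 0, "wy": 0, "wz": 0, "grip": 0.6},
  {"dx": 1, "dy": 0, "dz": 12, "wx": 0, "wy": 0, "wz": 0, "grip": 0.6},
  {"dx": 1, "dy": 0, "dz": 7, "wx": 0, "wy": 0, "wz": 0, "grip": 0.6},
])

```text
time_s: 10.4
eef_pos: [0.467, -0.2219, 0.0096]
ee_rot: [-0.02, 1.0, 0.0, 0.0]
force: [0.3, 0.2, -0.0]
gripper_width: 0.603
```

```bash
python3 -c "
from h import *
to(.470,-.222,.013,182.3)"
```

```text
t 10.40 pos [ 0.467  -0.2219  0.0096] yaw -177.7 grip 0.603 F [ 0.3  0.2 -0. ]
  shift now-frame [-2.9 -0.2 -3.4] goal-frame [-2.9 -0.3 -3.4] turn [ 0.001  0.    -0.   ] q [-0.23  0.48  0.7   2.07 -0.46  0.74  2.37]
```

Request:
step_arm([
  {"dx": -3, "dy": 0, "dz": -4, "wx": 0, "wy": 0, "wz": 0, "grip": 0},
  {"dx": 0, "dy": 0, "dz": 0, "wx": 0, "wy": 0, "wz": 0, "grip": 0},
  {"dx": 0, "dy": 0, "dz": 0, "wx": 0, "wy": 0, "wz": 0, "grip": 0},
  {"dx": 0, "dy": 0, "dz": 0, "wx": 0, "wy": 0, "wz": 0, "grip": 0},
  {"dx": 0, "dy": 0, "dz": 0, "wx": 0, "wy": 0, "wz": 0, "grip": 0},
  {"dx": 0, "dy": 0, "dz": 0, "wx": 0, "wy": 0, "wz": 0, "grip": 0},
  {"dx": 0, "dy": 0, "dz": 0, "wx": 0, "wy": 0, "wz": 0, "grip": 0},
  {"dx": 0, "dy": 0, "dz": 0, "wx": 0, "wy": 0, "wz": 0, "grip": 0},
])

```text
time_s: 11.07
eef_pos: [0.4672, -0.2212, 0.0109]
ee_rot: [-0.02, 1.0, 0.001, -0.003]
force: [0.4, 0.3, -0.5]
gripper_width: 0.118
```

Request:
step_arm([
  {"dx": 0, "dy": 0, "dz": 0, "wx": 0, "wy": 0, "wz": 0, "grip": 0},
  {"dx": 0, "dy": 0, "dz": 0, "wx": 0, "wy": 0, "wz": 0, "grip": 0},
  {"dx": 0, "dy": 0, "dz": 0, "wx": 0, "wy": 0, "wz": 0, "grip": 0},
  {"dx": 0, "dy": 0, "dz": 0, "wx": 0, "wy": 0, "wz": 0, "grip": 0},
  {"dx": 0, "dy": 0, "dz": 0, "wx": 0, "wy": 0, "wz": 0, "grip": 0},
  {"dx": 0, "dy": 0, "dz": -3, "wx": 0, "wy": 0, "wz": 0, "grip": 0},
  {"dx": 0, "dy": 0, "dz": -3, "wx": 0, "wy": 0, "wz": 0, "grip": 0},
  {"dx": 0, "dy": 0, "dz": 0, "wx": 0, "wy": 0, "wz": 0, "grip": 0},
])

```text
time_s: 11.73
eef_pos: [0.4672, -0.2211, 0.0176]
ee_rot: [-0.02, 1.0, 0.001, -0.003]
force: [-0.6, -0.7, -0.2]
gripper_width: 0.113
```

Request:
step_arm([
  {"dx": 0, "dy": 0, "dz": -4, "wx": 0, "wy": 0, "wz": 0, "grip": 0},
  {"dx": 0, "dy": 0, "dz": -6, "wx": 0, "wy": 0, "wz": 0, "grip": 0},
  {"dx": 0, "dy": 0, "dz": -6, "wx": 0, "wy": 0, "wz": 0, "grip": 0},
  {"dx": 0, "dy": 0, "dz": -6, "wx": 0, "wy": 0, "wz": 0, "grip": 0},
  {"dx": 0, "dy": 0, "dz": -6, "wx": 0, "wy": 0, "wz": 0, "grip": 0},
  {"dx": 0, "dy": 0, "dz": -4, "wx": 0, "wy": 0, "wz": 0, "grip": 0},
  {"dx": 0, "dy": 0, "dz": 0, "wx": 0, "wy": 0, "wz": 0, "grip": 0},
  {"dx": 0, "dy": 0, "dz": 0, "wx": 0, "wy": 0, "wz": 0, "grip": 0},
])

```text
time_s: 12.4
eef_pos: [0.4683, -0.2216, 0.0545]
ee_rot: [-0.019, 1.0, 0.001, -0.002]
force: [0.2, -0.6, -0.8]
gripper_width: 0.113
```

```bash
python3 - <<'E'
from h import *
to(.470,-.222,.05,182.3)
s=arm.state(); print(s["moment"])
t=arm.grab_frame("scene")[:,:,::-1]; u=arm.grab_frame("top")[:,:,::-1]
A=cv2.resize(t[130:240,210:310],None,fx=4,fy=4,interpolation=cv2.INTER_CUBIC)
B=cv2.resize(u[120:240,240:330],None,fx=4,fy=4,interpolation=cv2.INTER_CUBIC)
h=max(A.shape[0],B.shape[0]); f=lambda I:cv2.copyMakeBorder(I,0,h-I.shape[0],0,0,0)
m=np.hstack([f(A),f(B)]); m=np.clip(m.astype(float)*1.4,0,255).astype('uint8'); print(A.shape,m.shape); cv2.imwrite("pics/w5.png",m)
E
```

```text
t 12.40 pos [ 0.4683 -0.2216  0.0545] yaw -177.8 grip 0.113 F [ 0.2 -0.6 -0.8]
  shift now-frame [-1.7 -0.5  4.5] goal-frame [-1.6 -0.5  4.5] turn [ 0.002 -0.003 -0.001] q [-0.29  0.41  0.77  2.05 -0.38  0.83  2.31]
[-0.00043018  0.03782528  0.05366161]
(440, 400, 3) (480, 760, 3)
```

View pics/w5.png

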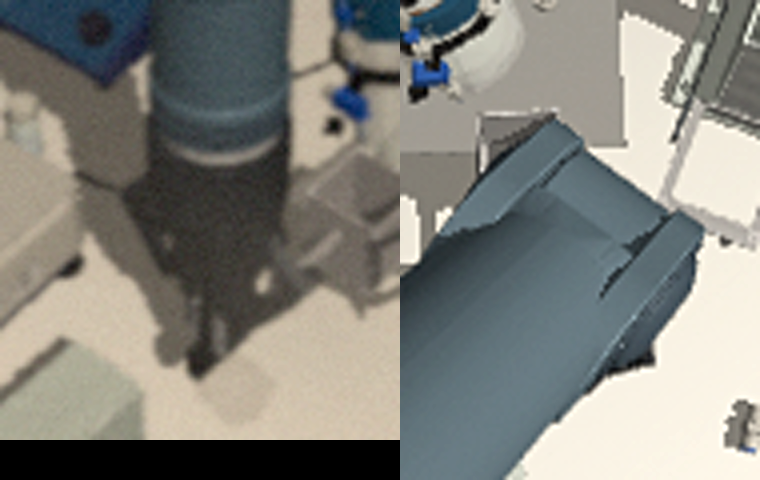

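Request:
step_arm([
  {"dx": 0, "dy": -5, "dz": 0, "wx": 0, "wy": 0, "wz": 0.06, "grip": 0},
  {"dx": 0, "dy": -9, "dz": 0, "wx": 0, "wy": 0, "wz": 0.08, "grip": 0},
  {"dx": 0, "dy": -9, "dz": 0, "wx": 0, "wy": 0, "wz": 0.08, "grip": 0},
  {"dx": 0, "dy": -9, "dz": 0, "wx": 0, "wy": 0, "wz": 0.08, "grip": 0},
  {"dx": 0, "dy": -9, "dz": 0, "wx": 0, "wy": 0, "wz": 0.08, "grip": 0},
  {"dx": 0, "dy": -9, "dz": 0, "wx": 0, "wy": 0, "wz": 0.05, "grip": 0},
  {"dx": 0, "dy": 0, "dz": 0, "wx": 0, "wy": 0, "wz": 0, "grip": 0},
  {"dx": 0, "dy": 0, "dz": 0, "wx": 0, "wy": 0, "wz": 0, "grip": 0},
])

```text
time_s: 13.17
eef_pos: [0.4577, -0.2693, 0.0508]
ee_rot: [0.203, 0.979, 0.001, -0.006]
force: [0.5, 0.0, -0.1]
gripper_width: 0.113
```

```bash
python3 -c "
from h import *
to(.4513,-.283,.055,156.5)"
```

```text
t 13.17 pos [ 0.4577 -0.2693  0.0508] yaw 156.6 grip 0.113 F [ 0.5  0.  -0.1]
  shift now-frame [  0.5 -15.1  -4.2] goal-frame [  0.4 -15.1  -4.2] turn [ 0.001 -0.011  0.002] q [-0.26  0.48  0.86  2.02 -0.48  0.86  2.03]
```

Request:
step_arm([
  {"dx": 0, "dy": -5, "dz": -2, "wx": 0, "wy": -0.01, "wz": 0, "grip": 0},
  {"dx": 0, "dy": -6, "dz": -2, "wx": 0, "wy": 0, "wz": 0, "grip": 0},
  {"dx": 0, "dy": -4, "dz": 0, "wx": 0, "wy": 0, "wz": 0, "grip": 0},
  {"dx": 0, "dy": 0, "dz": 0, "wx": 0, "wy": 0, "wz": 0, "grip": 0},
  {"dx": 0, "dy": 0, "dz": 0, "wx": 0, "wy": 0, "wz": 0, "grip": 0},
  {"dx": 0, "dy": 0, "dz": 0, "wx": 0, "wy": 0, "wz": 0, "grip": 0},
  {"dx": 0, "dy": 0, "dz": 0, "wx": 0, "wy": 0, "wz": 0, "grip": 0},
  {"dx": 0, "dy": 0, "dz": 0, "wx": 0, "wy": 0, "wz": 0, "grip": 0},
])

```text
time_s: 13.83
eef_pos: [0.4517, -0.2816, 0.0547]
ee_rot: [0.199, 0.98, 0.002, -0.001]
force: [0.5, 0.3, -0.2]
gripper_width: 0.111
```

```bash
python3 - <<'E'
from h import *
to(.4513,-.283,.055,156.5)
t=arm.grab_frame("scene")[:,:,::-1]; u=arm.grab_frame("top")[:,:,::-1]
A=cv2.resize(t[110:250,290:430],None,fx=4,fy=4,interpolation=cv2.INTER_CUBIC)
B=cv2.resize(u[110:210,290:350],None,fx=6,fy=6,interpolation=cv2.INTER_CUBIC)
A=A[:,:430]
h=max(A.shape[0],B.shape[0]); f=lambda I:cv2.copyMakeBorder(I,0,h-I.shape[0],0,0,0)
m=np.hstack([f(A),f(B)]); m=np.clip(m.astype(float)*1.4,0,255).astype('uint8'); print(A.shape,m.shape); cv2.imwrite("pics/w6.png",m)
E
```

```text
t 13.83 pos [ 0.4517 -0.2816  0.0547] yaw 157.0 grip 0.111 F [ 0.5  0.3 -0.2]
  shift now-frame [-0.1 -1.4 -0.3] goal-frame [-0.1 -1.4 -0.3] turn [ 0.003 -0.002  0.009] q [-0.24  0.47  0.86  2.02 -0.48  0.86  2.07]
(560, 430, 3) (600, 790, 3)
```

View pics/w6.png

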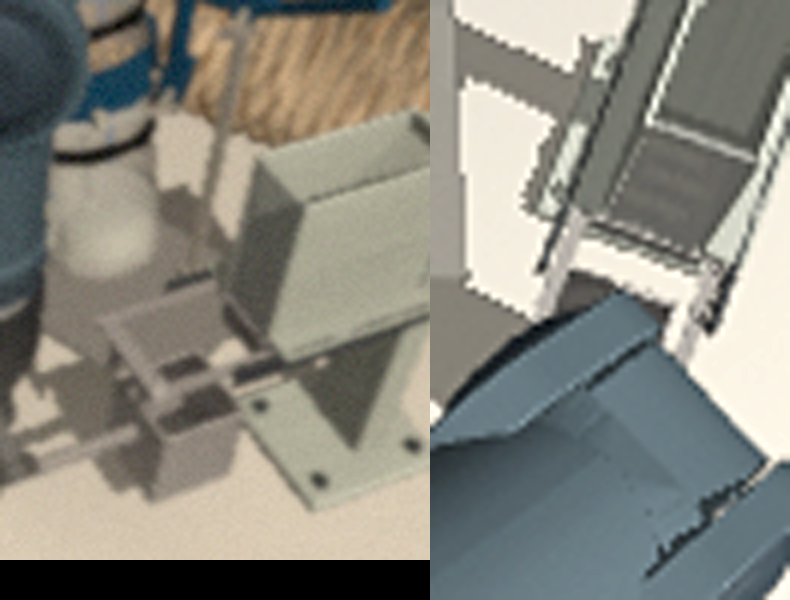

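```bash
python3 - <<'E'
from h import *
np.set_printoptions(precision=4,suppress=True)
s=arm.state(); c=cam("scene"); C=lambda u,v,z: onz(c,(290+u/4-.4,110+v/4-.4),z)
zr=s["eef_pos"][2]-.0109+.062
a=np.radians(-23.5); d=np.array([np.cos(a),np.sin(a)]); n=np.array([-d[1],d[0]])
def loc(P,o=np.array([.587,-.342])): v=(P[:2]-o)*1000; return v@d,v@n
for k,P in {"cup -x-y":C(155,430,zr),"cup +x-y":C(240,400,zr),"cup -x+y":C(136,403,zr),"cup bottom -x-y":C(158,500,zr-.062),"cup bottom +x-y":C(232,470,zr-.062),
 "plate -x+y":C(103,320,.16),"plate -x-y":C(148,402,.16)}.items(): print(k,P,loc(P))
t=cam("top"); T=lambda u,v,z: onz(t,(290+(u-430)/6-.4,110+v/6-.4),z)
print("top cup far rim L,R",loc(T(575,268,zr)),loc(T(668,305,zr)))
print("predicted cup centre",loc(s["eef_pos"]+.148*np.r_[d,0]))
# predicted pix of key points in crop coordinates
Z=lambda o,z:(proj(c,[[.587+o[0]*d[0]+o[1]*n[0],-.342+o[0]*d[1]+o[1]*n[1],z]])[0]-[290,110]+.4)*4
for o,z in [((-36,12),.134),((-36,-12),.134),((36,-28),.134),((-28,-28),zr),((28,-28),zr),((-28,28),zr),((-46,33),.16),((-46,-33),.16)]: print(o,z,Z(np.array(o)/1000,z))
# box top corners from original scene
f=lambda u,v,z:onz(c,(u/1.5625-.2,v/1.5625-.2),z)
for p in [(547,230),(570,252),(645,236),(622,217)]: print("box",f(*p,.262),loc(f(*p,.262)))
E
```

```text
cup -x-y [ 0.551  -0.3449  0.1058] (np.float64(-31.90928316322953), np.float64(-17.004196230921437))
cup +x-y [ 0.6029 -0.368   0.1058] (np.float64(24.96533575594141), np.float64(-17.53573003973584))
cup -x+y [ 0.5599 -0.325   0.1058] (np.float64(-31.601704579111054), np.float64(4.796689651263952))
cup bottom -x-y [ 0.5541 -0.3551  0.0438] (np.float64(-24.90311069545639), np.float64(-25.158984104406606))
cup bottom +x-y [ 0.6035 -0.3751  0.0438] (np.float64(28.323836150450493), np.float64(-23.814268330683028))
plate -x+y [ 0.5556 -0.297   0.16  ] (np.float64(-46.791022952781205), np.float64(28.744953021934755))
plate -x-y [ 0.5237 -0.3508  0.16  ] (np.float64(-54.57700692556788), np.float64(-33.27921827992789))
top cup far rim L,R (np.float64(26.05789999396218), np.float64(21.84994715681755)) (np.float64(24.94673145219346), np.float64(-21.392720372466464))
predicted cup centre (np.float64(-0.09405918937085078), np.float64(1.479435193099156))
(-36, 12) 0.134 [129.1289 365.0124]
(-36, -12) 0.134 [150.9339 394.5203]
(36, -28) 0.134 [276.0318 375.1684]
(-28, -28) 0.10578194781848943 [171.0126 441.7115]
(28, -28) 0.10578194781848943 [254.5636 411.1088]
(-28, 28) 0.10578194781848943 [121.2875 373.573 ]
(-46, 33) 0.16 [100.4833 314.5533]
(-46, -33) 0.16 [161.6432 396.6733]
box [ 0.6179 -0.3255  0.262 ] (np.float64(21.786242569408138), np.float64(27.488965494324837))
box [ 0.6009 -0.3711  0.262 ] (np.float64(24.342017983630196), np.float64(-21.199961755441265))
box [ 0.6938 -0.4265  0.262 ] (np.float64(131.66277855050095), np.float64(-34.935154410986314))
box [ 0.7096 -0.3853  0.262 ] (np.float64(129.64103169681107), np.float64(9.196225874900861))
```

```bash
python3 - <<'E'
from h import *
s=arm.state(); P0=s["eef_pos"]; a=np.radians(-23.0); a2=np.radians(-23.5)
def pts(o,ang,L,z):
    d=np.array([np.cos(ang),np.sin(ang)]); n=np.array([-d[1],d[0]])
    return [[*(o+x/1000*d+y/1000*n),z] for x,y in L]
cc=P0[:2]+.148*np.array([np.cos(a),np.sin(a)]); zb=P0[2]-.0109
sq=[(-28,-28),(28,-28),(28,28),(-28,28)]
yk=np.array([.587,-.342])
out=[]
for n,(x0,y0,w,h),k in (("scene",(310,175,55,66),9),("top",(305,138,33,66),9)):
    im=arm.grab_frame(n)[:,:,::-1]; c=cam(n)
    I=cv2.resize(im[y0:y0+h,x0:x0+w],None,fx=k,fy=k,interpolation=cv2.INTER_CUBIC); I=np.clip(I.astype(float)*1.4,0,255).astype('uint8')
    def dr(p,col,cl=True):
        q=((proj(c,p)-[x0,y0]+.5)*k).astype(np.int32); cv2.polylines(I,[q],cl,col,1)
    dr(pts(cc,a,sq,zb+.062),(0,0,255)); dr(pts(cc,a,sq,zb),(0,200,255))
    dr(pts(yk,a2,[(36,-20),(-46,-33),(-46,33),(36,20)],.157),(255,0,0))
    for y in(12,-12):
        b=pts(yk,a2,[(-36,y)],.157)+pts(yk,a2,[(-36,y)],.134); dr(b,(255,0,255),False)
    dr(pts(yk,a2,[(36,-20),(36,20)],.134),(0,160,0),False)
    out.append(I)
m=np.hstack(out); print(m.shape); cv2.imwrite("pics/w7.png",m)
E
```

```text
(594, 792, 3)
```

View pics/w7.png

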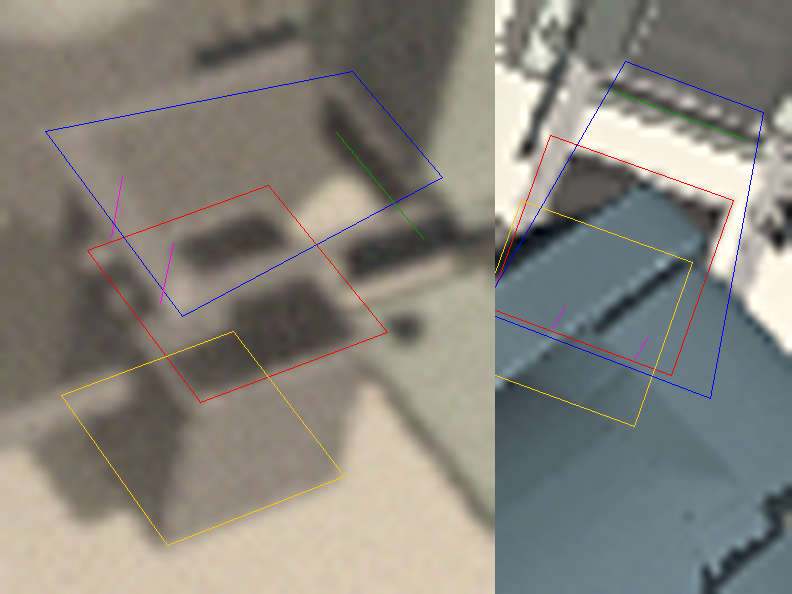

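```bash
python3 - <<'E'
from h import *
np.set_printoptions(precision=4,suppress=True)
t=cam("top"); c=cam("scene"); a=np.radians(-23.5); d=np.array([np.cos(a),np.sin(a)]); n=np.array([-d[1],d[0]])
loc=lambda P:((P[:2]-[.587,-.342])*1000@d,(P[:2]-[.587,-.342])*1000@n)
B=lambda u,v,z:onz(t,(300+(u-399)/5.7-.4,80+v/5.7-.4),z)
S=lambda u,v,z:onz(c,(310+u/9-.5,175+v/9-.5),z)
for z in(.134,.145): print("pins top",loc(B(450,548,z)),loc(B(520,574,z)),"scene",loc(S(75,235,z)),loc(S(125,312,z)))
print("plate corners scene",loc(S(55,133,.16)),loc(S(175,318,.16)),"paddle scene bottom",loc(S(345,125,.145)),loc(S(410,205,.145)))
zr=.106; print("cup rim",loc(S(187,388,zr)),loc(S(375,335,zr)),"top",loc(onz(t,(305+(735-495)/9-.5,138+205/9-.5),zr)))
# wrist w1 (t=2.15): plate front corners/pins
s=dict(eef_pos=np.array([.4709,-.1643,.1965]),ee_rot=np.array([-.004,1,0,.008])); s["ee_rot"]/=np.linalg.norm(s["ee_rot"])
w=cam("wrist",s); 
print("w1 pins",loc(onz(w,(60,266),.134)),loc(onz(w,(22,308),.134)),"plate corner",loc(onz(w,(27,268),.16)),loc(onz(w,(100,296),.16)))
E
python3 - <<'E'
import cv2
a=cv2.imread("pics/w1.png")[240:350,0:130]; cv2.imwrite("pics/w1c.png",cv2.resize(a,None,fx=5,fy=5,interpolation=cv2.INTER_CUBIC))
E
```

```text
pins top (np.float64(-42.389088337166015), np.float64(16.019950035075)) (np.float64(-42.258638483865546), np.float64(-16.43371656918462)) scene (np.float64(-44.076892088856404), np.float64(16.354612488080193)) (np.float64(-45.46482758220643), np.float64(-10.829127929035334))
pins top (np.float64(-45.758196996240144), np.float64(16.4521953624374)) (np.float64(-45.62942209934858), np.float64(-15.58477106546944)) scene (np.float64(-50.045638889644756), np.float64(8.475651297238759)) (np.float64(-51.408312131532014), np.float64(-18.213309290841167))
plate corners scene (np.float64(-45.76091028017551), np.float64(29.377069781605478)) (np.float64(-49.62459619471299), np.float64(-34.644471451997006)) paddle scene bottom (np.float64(32.09737441219978), np.float64(13.413393499637738)) (np.float64(31.70064822503918), np.float64(-16.534344228693488))
cup rim (np.float64(-28.770115042692755), np.float64(-20.19797742900405)) (np.float64(24.580255641032995), np.float64(-24.55344834293149)) top (np.float64(27.079971699925032), np.float64(-25.844012691124533))
w1 pins (np.float64(-39.41703379225586), np.float64(-15.594385019441352)) (np.float64(24.16741927900755), np.float64(-40.63633923256409)) plate corner (np.float64(-49.42730000566435), np.float64(-29.72958697582113)) (np.float64(-47.77664893386035), np.float64(32.17352522281937))
```

View pics/w1c.png

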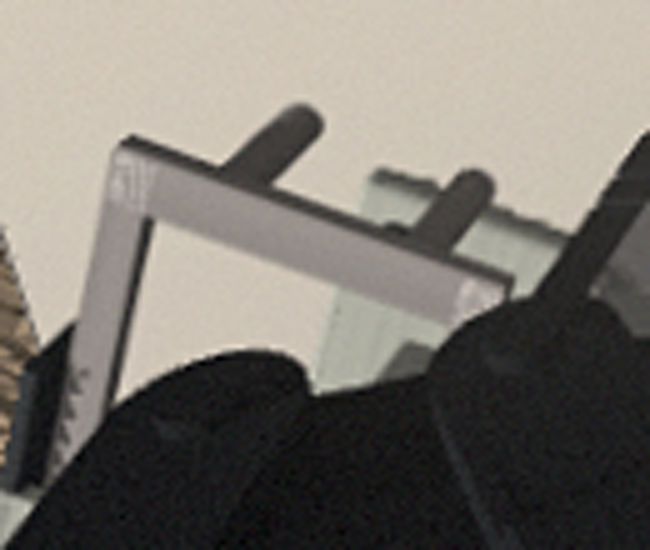

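```bash
python3 - <<'E'
from h import *
a=np.radians(-23.5); d=np.array([np.cos(a),np.sin(a)]); n=np.array([-d[1],d[0]])
loc=lambda P:(((P[:2]-[.587,-.342])*1000@d).round(1),((P[:2]-[.587,-.342])*1000@n).round(1))
q=np.array([-.0044,1,0,.008]); s=dict(eef_pos=np.array([.4709,-.1643,.1965]),ee_rot=q/np.linalg.norm(q)); w=cam("wrist",s)
W=lambda u,v,z:loc(onz(w,(u/5-.4,240+v/5-.4),z))
print("pins",W(307,120,.134),W(480,187,.134)); print("corners",W(122,148,.16),W(512,290,.16),"under edge",W(125,138,.157),W(512,275,.157))
E
```

```text
pins (np.float64(-42.2), np.float64(-15.2)) (np.float64(-41.4), np.float64(17.3))
corners (np.float64(-47.1), np.float64(-31.8)) (np.float64(-46.8), np.float64(34.2)) under edge (np.float64(-46.3), np.float64(-33.2)) (np.float64(-46.9), np.float64(32.8))
```

Request:
step_arm([
  {"dx": 0, "dy": 0, "dz": -4, "wx": 0, "wy": 0, "wz": 0.005, "grip": 0},
  {"dx": 0, "dy": 0, "dz": -5, "wx": 0, "wy": 0, "wz": 0, "grip": 0},
  {"dx": 0, "dy": 0, "dz": -5, "wx": 0, "wy": 0, "wz": 0, "grip": 0},
  {"dx": 0, "dy": 0, "dz": -4, "wx": 0, "wy": 0, "wz": 0, "grip": 0},
  {"dx": 0, "dy": 0, "dz": -2, "wx": 0, "wy": 0, "wz": 0, "grip": 0},
  {"dx": 0, "dy": 0, "dz": 0, "wx": 0, "wy": 0, "wz": 0, "grip": 0},
  {"dx": 0, "dy": 0, "dz": 0, "wx": 0, "wy": 0, "wz": 0, "grip": 0},
  {"dx": 0, "dy": 0, "dz": 0, "wx": 0, "wy": 0, "wz": 0, "grip": 0},
])

```text
time_s: 14.7
eef_pos: [0.4524, -0.282, 0.0776]
ee_rot: [0.202, 0.979, 0.002, 0.0]
force: [-0.5, -0.0, -0.5]
gripper_width: 0.114
```

```bash
python3 -c "
from h import *
to(.4513,-.282,.098,156.7)"
```

```text
t 14.70 pos [ 0.4524 -0.282   0.0776] yaw 156.7 grip 0.114 F [-0.5 -0.  -0.5]
  shift now-frame [  1.   -0.4 -20.4] goal-frame [  1.   -0.5 -20.4] turn [ 0.003 -0.    -0.   ] q [-0.27  0.44  0.9   2.01 -0.44  0.9   2.03]
```

Request:
step_arm([
  {"dx": 1, "dy": 0, "dz": -4, "wx": 0, "wy": 0, "wz": 0, "grip": 0},
  {"dx": 0, "dy": 0, "dz": -5, "wx": 0, "wy": 0, "wz": 0, "grip": 0},
  {"dx": 0, "dy": 0, "dz": -5, "wx": 0, "wy": 0, "wz": 0, "grip": 0},
  {"dx": 0, "dy": 0, "dz": -4, "wx": 0, "wy": 0, "wz": 0, "grip": 0},
  {"dx": 0, "dy": 0, "dz": -2, "wx": 0, "wy": 0, "wz": 0, "grip": 0},
  {"dx": 0, "dy": 0, "dz": 0, "wx": 0, "wy": 0, "wz": 0, "grip": 0},
  {"dx": 0, "dy": 0, "dz": 0, "wx": 0, "wy": 0, "wz": 0, "grip": 0},
  {"dx": 0, "dy": 0, "dz": 0, "wx": 0, "wy": 0, "wz": 0, "grip": 0},
])

```text
time_s: 15.37
eef_pos: [0.4511, -0.2816, 0.0998]
ee_rot: [0.202, 0.979, 0.002, 0.0]
force: [-0.1, 0.2, -0.9]
gripper_width: 0.115
```

```bash
python3 -c "
from h import *
to(.4513,-.282,.098,156.7)"
```

```text
t 15.37 pos [ 0.4511 -0.2816  0.0998] yaw 156.7 grip 0.115 F [-0.1  0.2 -0.9]
  shift now-frame [-0.4 -0.3  1.8] goal-frame [-0.4 -0.3  1.8] turn [ 0.003 -0.    -0.   ] q [-0.3   0.4   0.93  2.   -0.4   0.94  2.  ]
```

Request:
step_arm([
  {"dx": -5, "dy": 0, "dz": 1, "wx": 0, "wy": 0, "wz": 0, "grip": 0},
  {"dx": -6, "dy": 0, "dz": 0, "wx": 0, "wy": 0, "wz": 0, "grip": 0},
  {"dx": -6, "dy": 0, "dz": 0, "wx": 0, "wy": 0, "wz": 0, "grip": 0},
  {"dx": -6, "dy": 0, "dz": 0, "wx": 0, "wy": 0, "wz": 0, "grip": 0},
  {"dx": -6, "dy": 0, "dz": 0, "wx": 0, "wy": 0, "wz": 0, "grip": 0},
  {"dx": -6, "dy": 0, "dz": 0, "wx": 0, "wy": 0, "wz": 0, "grip": 0},
  {"dx": -4, "dy": 0, "dz": 0, "wx": 0, "wy": 0, "wz": 0, "grip": 0},
  {"dx": 0, "dy": 0, "dz": 0, "wx": 0, "wy": 0, "wz": 0, "grip": 0},
])

```text
time_s: 16.03
eef_pos: [0.4855, -0.2962, 0.0955]
ee_rot: [0.202, 0.979, 0.004, -0.006]
force: [-2.6, 0.4, -0.4]
gripper_width: 0.112
```

```bash
python3 -c "
from h import *
to(.4513+.917*.054,-.282-.399*.054,.098,156.7)"
```

```text
t 16.03 pos [ 0.4855 -0.2962  0.0955] yaw 156.6 grip 0.112 F [-2.6  0.4 -0.4]
  shift now-frame [-17.   -0.7  -2.8] goal-frame [-17.   -0.7  -2.5] turn [ 0.005 -0.013 -0.001] q [-0.23  0.49  0.88  1.9  -0.45  0.98  2.02]
```

Request:
step_arm([
  {"dx": -4, "dy": 0, "dz": -1, "wx": 0.003, "wy": -0.013, "wz": 0, "grip": 0},
  {"dx": -4, "dy": -0.5, "dz": -1, "wx": 0, "wy": 0, "wz": 0, "grip": 0},
  {"dx": -4, "dy": 0, "dz": -0.5, "wx": 0, "wy": 0, "wz": 0, "grip": 0},
  {"dx": -3, "dy": 0, "dz": 0, "wx": 0, "wy": 0, "wz": 0, "grip": 0},
  {"dx": -3, "dy": 0, "dz": 0, "wx": 0, "wy": 0, "wz": 0, "grip": 0},
  {"dx": -2, "dy": 0, "dz": 0, "wx": 0, "wy": 0, "wz": 0, "grip": 0},
  {"dx": -2, "dy": 0, "dz": 0, "wx": 0, "wy": 0, "wz": 0, "grip": 0},
  {"dx": -2, "dy": 0, "dz": 0, "wx": 0, "wy": 0, "wz": 0, "grip": 0},
])

```text
time_s: 16.7
eef_pos: [0.5001, -0.3025, 0.094]
ee_rot: [0.203, 0.979, 0.004, -0.01]
force: [-5.9, 3.1, 1.7]
gripper_width: 0.114
```

```bash
python3 -c "
from h import *
to(.4513+.917*.054,-.282-.399*.054,.098,156.7)"
```

```text
t 16.70 pos [ 0.5001 -0.3025  0.094 ] yaw 156.6 grip 0.114 F [-5.9  3.1  1.7]
  shift now-frame [-1.  -0.7 -4.1] goal-frame [-1.1 -0.7 -4. ] turn [ 0.005 -0.02  -0.002] q [-0.21  0.52  0.87  1.86 -0.47  1.    2.03]
```

Request:
step_arm([
  {"dx": -3, "dy": 0, "dz": -2, "wx": 0.003, "wy": -0.02, "wz": 0, "grip": 0},
  {"dx": -3, "dy": 0, "dz": -1, "wx": 0, "wy": -0.01, "wz": 0, "grip": 0},
  {"dx": -4, "dy": 0, "dz": 0, "wx": 0, "wy": 0, "wz": 0, "grip": 0},
  {"dx": -4, "dy": 0, "dz": 0, "wx": 0, "wy": 0, "wz": 0, "grip": 0},
  {"dx": -5, "dy": 0, "dz": 0, "wx": 0, "wy": 0, "wz": 0, "grip": 0},
  {"dx": -5, "dy": 0, "dz": 0, "wx": 0, "wy": 0, "wz": 0, "grip": 0},
  {"dx": -5, "dy": 0, "dz": 0, "wx": 0, "wy": 0, "wz": 0, "grip": 0},
  {"dx": -5, "dy": 0, "dz": 0, "wx": 0, "wy": 0, "wz": 0, "grip": 0},
])

```text
time_s: 17.37
eef_pos: [0.499, -0.3019, 0.0856]
ee_rot: [0.206, 0.978, 0.014, -0.03]
force: [-10.2, 5.4, 1.6]
gripper_width: 0.115
```

```bash
python3 - <<'E'
from h import *
to(.4513+.917*.054,-.282-.399*.054,.098,156.7)
t=arm.grab_frame("scene")[:,:,::-1]; u=arm.grab_frame("top")[:,:,::-1]
cv2.imwrite("pics/s8.png",t);cv2.imwrite("pics/t8.png",u)
# whiteness in the throat in the top view, before and after: box interior
c=cam("top")
u0=cv2.imread("pics/top0.png")
for n,i in(("before",u0),("after",u)): print(n,i[112:150,325:350].max(2)[::4,::3])
E
```

```text
t 17.37 pos [ 0.499  -0.3019  0.0856] yaw 156.3 grip 0.115 F [-10.2   5.4   1.6]
  shift now-frame [ -1.5  -0.6 -12.5] goal-frame [ -2.3  -0.8 -12.4] turn [ 0.014 -0.064 -0.008] q [-0.18  0.56  0.85  1.83 -0.48  1.05  2.03]
before [[ 59  76  45  71  70  66  70  69  69]
 [ 72  73 158  70  69  68  68  69  69]
 [ 74  46  74  70  67  68  68  69  48]
 [ 71 161  71  69  69  69  70  55 154]
 [ 47  57  63  69  69  69  69  47 136]
 [ 61  60  99 104  58  54  51 150  75]
 [ 63  62  65  67  63  55 113 136 153]
 [ 59  65  68  65  64  59 132  75 158]
 [ 65  69  65  63  61 100 133 154 158]
 [ 84  62  62  62  65 136  76 159 159]]
after [[ 68  87  53  84  78  61  82  79  79]
 [ 84  86 174  91  91  88  85  76  79]
 [ 24  96  90  90  90  89 107  75  55]
 [ 90  89  88  89 108  41  93  88  82]
 [ 93  90 107  77  95  93  92  91  90]
 [107  65  77  79  86  92  92  91  93]
 [ 59  65  67  76  81  87  92  92  93]
 [ 70  74  76  78  86  87  88  88  91]
 [ 76  78  87  87  88  93  93  93  89]
 [ 85  87  88  93  95  96  98 100  95]]
```

Request:
step_arm([
  {"dx": 3, "dy": 0, "dz": 0, "wx": 0, "wy": 0, "wz": 0, "grip": 0},
  {"dx": 3, "dy": 0, "dz": -1, "wx": 0.007, "wy": -0.015, "wz": 0, "grip": 0},
  {"dx": 0, "dy": -0.5, "dz": -2, "wx": 0.007, "wy": -0.02, "wz": -0.004, "grip": 0},
  {"dx": 0, "dy": 0, "dz": -3, "wx": 0, "wy": -0.02, "wz": -0.004, "grip": 0},
  {"dx": 0, "dy": 0, "dz": -3, "wx": 0, "wy": -0.01, "wz": 0, "grip": 0},
  {"dx": 0, "dy": 0, "dz": -1, "wx": 0, "wy": 0, "wz": 0, "grip": 0},
  {"dx": 0, "dy": 0, "dz": 0, "wx": 0, "wy": 0, "wz": 0, "grip": 0},
  {"dx": 0, "dy": 0, "dz": 0, "wx": 0, "wy": 0, "wz": 0, "grip": 0},
])

```text
time_s: 18.13
eef_pos: [0.4989, -0.3022, 0.0982]
ee_rot: [0.201, 0.98, -0.003, 0.009]
force: [0.1, -1.2, -2.4]
gripper_width: 0.117
```

```bash
python3 - <<'E'
from h import *
to(.4513+.917*.050,-.282-.399*.050,.098,156.7)
t=arm.grab_frame("scene")[:,:,::-1]; u=arm.grab_frame("top")[:,:,::-1]
A=cv2.resize(t[130:240,310:390],None,fx=5.4,fy=5.4,interpolation=cv2.INTER_CUBIC)
B=cv2.resize(u[85:185,303:368],None,fx=5.4,fy=5.4,interpolation=cv2.INTER_CUBIC)
h=max(A.shape[0],B.shape[0]); f=lambda I:cv2.copyMakeBorder(I,0,h-I.shape[0],0,0,0)
m=np.hstack([f(A),f(B)]); m=np.clip(m.astype(float)*1.3,0,255).astype('uint8'); print(A.shape,m.shape); cv2.imwrite("pics/w9.png",m)
print(arm.state()["moment"])
E
```

```text
t 18.13 pos [ 0.4989 -0.3022  0.0982] yaw 156.8 grip 0.117 F [ 0.1 -1.2 -2.4]
  shift now-frame [ 1.7 -0.4  0.1] goal-frame [ 1.7 -0.4  0.2] turn [-0.003  0.019  0.002] q [-0.24  0.49  0.88  1.9  -0.46  0.95  2.03]
(594, 432, 3) (594, 783, 3)
[ 0.21573921  0.48722012 -0.03794041]
```

Request:
step_arm([
  {"dx": 1, "dy": 0, "dz": 0, "wx": -0.003, "wy": 0.015, "wz": 0, "grip": 0},
  {"dx": 0, "dy": 0, "dz": 1, "wx": 0, "wy": 0.004, "wz": 0, "grip": 0},
  {"dx": 0, "dy": 0, "dz": 0, "wx": 0, "wy": 0, "wz": 0, "grip": 0},
  {"dx": 0, "dy": 0, "dz": 0, "wx": 0, "wy": 0, "wz": 0, "grip": 0},
  {"dx": 0, "dy": 0, "dz": 0, "wx": 0, "wy": 0, "wz": 0, "grip": 0},
  {"dx": 0, "dy": 0, "dz": 0, "wx": 0, "wy": 0, "wz": 0, "grip": 0},
  {"dx": 0, "dy": 0, "dz": 0, "wx": 0, "wy": 0, "wz": 0, "grip": 0},
  {"dx": 0, "dy": 0, "dz": 0, "wx": 0, "wy": 0, "wz": 0, "grip": 0},
])

```text
time_s: 18.9
eef_pos: [0.4997, -0.3029, 0.097]
ee_rot: [0.2, 0.98, -0.001, 0.0]
force: [0.6, 0.3, -1.4]
gripper_width: 0.115
```

```bash
python3 - <<'E'
from h import *
to(.4513+.917*.050,-.282-.399*.050,.098,156.7)
print(arm.state()["moment"])
t=arm.grab_frame("scene")[:,:,::-1]; u=arm.grab_frame("top")[:,:,::-1]
A=cv2.resize(t[130:240,310:390],None,fx=5.4,fy=5.4,interpolation=cv2.INTER_CUBIC)
B=cv2.resize(u[85:185,303:368],None,fx=5.4,fy=5.4,interpolation=cv2.INTER_CUBIC)
h=max(A.shape[0],B.shape[0]); f=lambda I:cv2.copyMakeBorder(I,0,h-I.shape[0],0,0,0)
m=np.hstack([f(A),f(B)]); m=np.clip(m.astype(float)*1.3,0,255).astype('uint8'); cv2.imwrite("pics/w9.png",m)
E
```

```text
t 18.90 pos [ 0.4997 -0.3029  0.097 ] yaw 156.9 grip 0.115 F [ 0.6  0.3 -1.4]
  shift now-frame [ 2.7 -0.1 -1. ] goal-frame [ 2.7 -0.1 -1. ] turn [-0.001  0.     0.003] q [-0.22  0.5   0.88  1.88 -0.46  0.98  2.03]
[ 0.14536748  0.25591353 -0.00396065]
```

View pics/w9.png

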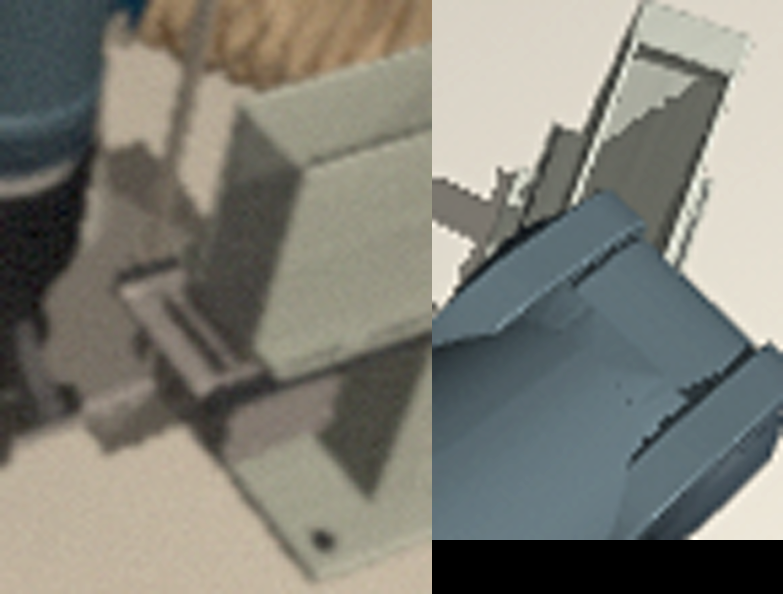

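The last picture shows the shutter drawn far under the box, with the cup tight below the plate. From here on I measure numerically.

```bash
python3 - <<'E'
from h import *
c=cam("scene"); a=np.radians(-23.5); d=np.array([np.cos(a),np.sin(a)]); n=np.array([-d[1],d[0]])
Y=np.array([.587,-.342])-.0015*d+.001*n
px=lambda u,v:(310+u/5.4-.4,130+v/5.4-.4)
l=lambda P:(((P[:2]-Y)*1000@d).round(1),((P[:2]-Y)*1000@n).round(1))
print("plate front corners",l(onz(c,px(118,285),.16)),l(onz(c,px(205,393),.16)))
def onlat(p,lat):
    o,r=ray(c,p); t=(lat/1000-(o[:2]-Y)@n)/(r[:2]@n); P=o+t*r; return ((P[:2]-Y)@d*1000).round(1),(P[2]*1000).round(1)
for p in [(228,462),(338,430),(345,375),(225,408)]: print("cup -y face",onlat(px(*p),-28))
s=arm.state(); P=s["eef_pos"]; print("TCP",l(P),P[2],"F",s["force"],"M",s["moment"])
E
```

```text
plate front corners (np.float64(-0.3), np.float64(32.7)) (np.float64(-0.2), np.float64(-33.7))
cup -y face (np.float64(28.7), np.float64(94.8))
cup -y face (np.float64(87.6), np.float64(88.0))
cup -y face (np.float64(80.1), np.float64(128.4))
cup -y face (np.float64(18.2), np.float64(135.9))
TCP (np.float64(-94.2), np.float64(0.0)) 0.09703513965098759 F [ 0.34544586 -0.54947869 -1.21237822] M [0.11333312 0.32500921 0.0038032 ]
```

Request:
step_arm([
  {"dx": -2, "dy": 0, "dz": 0, "wx": 0, "wy": 0, "wz": 0, "grip": 0},
  {"dx": -2, "dy": 0, "dz": 0, "wx": 0, "wy": 0, "wz": 0, "grip": 0},
  {"dx": 3, "dy": 0, "dz": 0, "wx": 0, "wy": 0, "wz": 0, "grip": 0},
  {"dx": 6, "dy": 0, "dz": 0, "wx": 0, "wy": 0, "wz": 0, "grip": 0},
  {"dx": 6, "dy": 0, "dz": 0, "wx": 0, "wy": 0, "wz": 0, "grip": 0},
  {"dx": 6, "dy": 0, "dz": 0, "wx": 0, "wy": 0, "wz": 0, "grip": 0},
  {"dx": 6, "dy": 0, "dz": 0, "wx": 0, "wy": 0, "wz": 0, "grip": 0},
  {"dx": 0, "dy": 0, "dz": 0, "wx": 0, "wy": 0, "wz": 0, "grip": 0},
])

```text
time_s: 19.67
eef_pos: [0.4794, -0.2943, 0.0984]
ee_rot: [0.2, 0.98, -0.001, 0.003]
force: [-1.0, 0.7, -2.0]
gripper_width: 0.114
```

```bash
python3 -c "
from h import *
to(.4513-.917*.008,-.282+.399*.008,.098,156.5); print(arm.state()['moment'])"
```

```text
t 19.67 pos [ 0.4794 -0.2943  0.0984] yaw 156.9 grip 0.114 F [-1.   0.7 -2. ]
  shift now-frame [38.7  0.3  0.2] goal-frame [38.7  0.1  0.4] turn [-0.001  0.007  0.007] q [-0.26  0.46  0.9   1.93 -0.44  0.95  2.02]
[0.11809283 0.47975011 0.03619375]
```

Request:
step_arm([
  {"dx": 4, "dy": 0, "dz": 1, "wx": 0, "wy": 0.007, "wz": 0.007, "grip": 0},
  {"dx": 6, "dy": 0, "dz": 1, "wx": 0, "wy": 0, "wz": 0, "grip": 0},
  {"dx": 6, "dy": 0, "dz": 0.5, "wx": 0, "wy": 0, "wz": 0, "grip": 0},
  {"dx": 6, "dy": 0, "dz": 0, "wx": 0, "wy": 0, "wz": 0, "grip": 0},
  {"dx": 5, "dy": 0, "dz": 0, "wx": 0, "wy": 0, "wz": 0, "grip": 0},
  {"dx": 4, "dy": 0, "dz": 0, "wx": 0, "wy": 0, "wz": 0, "grip": 0},
  {"dx": 0, "dy": 0, "dz": 0, "wx": 0, "wy": 0, "wz": 0, "grip": 0},
  {"dx": 0, "dy": 0, "dz": 0, "wx": 0, "wy": 0, "wz": 0, "grip": 0},
])

```text
time_s: 20.33
eef_pos: [0.4522, -0.2816, 0.0977]
ee_rot: [0.203, 0.979, -0.002, 0.005]
force: [2.3, -1.1, -1.3]
gripper_width: 0.111
```

```bash
python3 -c "
from h import *
to(.4513-.917*.008,-.282+.399*.008,.098,156.5); print(arm.state()['moment'])"
```

```text
t 20.33 pos [ 0.4522 -0.2816  0.0977] yaw 156.5 grip 0.111 F [ 2.3 -1.1 -1.3]
  shift now-frame [ 8.7 -0.7 -0.4] goal-frame [ 8.7 -0.7 -0.3] turn [-0.001  0.009  0.001] q [-0.3   0.4   0.93  2.01 -0.4   0.92  2.  ]
[-0.04545154 -0.24982219  0.01030302]
```

Request:
step_arm([
  {"dx": 3, "dy": 0, "dz": 0, "wx": 0, "wy": 0.009, "wz": 0, "grip": 0},
  {"dx": 3, "dy": -0.5, "dz": 0, "wx": 0, "wy": 0, "wz": 0, "grip": 0},
  {"dx": 3, "dy": 0, "dz": 0.5, "wx": 0, "wy": 0.002, "wz": 0, "grip": 0},
  {"dx": 3, "dy": 0, "dz": 0.5, "wx": 0, "wy": 0.003, "wz": 0, "grip": 0},
  {"dx": 3, "dy": 0, "dz": 0.5, "wx": 0, "wy": 0.003, "wz": 0, "grip": 0},
  {"dx": 3, "dy": 0, "dz": 0.5, "wx": 0, "wy": 0.003, "wz": 0, "grip": 0},
  {"dx": 3, "dy": 0, "dz": 0.5, "wx": 0, "wy": 0.003, "wz": 0, "grip": 0},
  {"dx": 3, "dy": 0, "dz": 0.5, "wx": 0, "wy": 0.003, "wz": 0, "grip": 0},
])

```text
time_s: 21.0
eef_pos: [0.4444, -0.2783, 0.0998]
ee_rot: [0.203, 0.979, -0.004, 0.007]
force: [7.1, -2.5, -3.6]
gripper_width: 0.112
```

```bash
python3 -c "
from h import *
to(.4513-.917*.008,-.282+.399*.008,.098,156.5); print(arm.state()['moment'])"
```

```text
t 21.00 pos [ 0.4444 -0.2783  0.0998] yaw 156.6 grip 0.112 F [ 7.1 -2.5 -3.6]
  shift now-frame [ 0.2 -0.7  1.8] goal-frame [ 0.2 -0.7  1.8] turn [-0.005  0.015  0.002] q [-0.33  0.37  0.95  2.03 -0.38  0.91  1.99]
[-0.37533375 -1.03900172 -0.00678673]
```

Request:
step_arm([
  {"dx": 3, "dy": -0.5, "dz": 1.5, "wx": 0, "wy": 0.012, "wz": 0, "grip": 0},
  {"dx": 4, "dy": 0, "dz": 1, "wx": 0, "wy": 0.008, "wz": 0, "grip": 0},
  {"dx": 4, "dy": 0, "dz": 1, "wx": 0, "wy": 0.006, "wz": 0, "grip": 0},
  {"dx": 0, "dy": 0, "dz": 0, "wx": 0, "wy": 0, "wz": 0, "grip": 0},
  {"dx": -4, "dy": 0, "dz": 0, "wx": 0, "wy": 0, "wz": 0, "grip": 0},
  {"dx": -4, "dy": 0, "dz": 0, "wx": 0, "wy": 0, "wz": 0, "grip": 0},
  {"dx": 0, "dy": 0, "dz": 0, "wx": 0, "wy": 0, "wz": 0, "grip": 0},
  {"dx": 0, "dy": 0, "dz": 0, "wx": 0, "wy": 0, "wz": 0, "grip": 0},
])

```text
time_s: 21.67
eef_pos: [0.4456, -0.2798, 0.097]
ee_rot: [0.203, 0.979, -0.004, -0.002]
force: [0.1, 0.7, -1.8]
gripper_width: 0.111
```

```bash
python3 - <<'E'
from h import *
to(.4513,-.282,.07,156.7); print(arm.state()['moment'])
t=arm.grab_frame("scene")[:,:,::-1]; s0=cv2.imread("pics/scene0.png"); cv2.imwrite("pics/s10.png",t)
# shutter position: shift of the plate's left rail / front-left corner patch vs start picture
for (x,y,w,h) in [(306,180,28,24),(310,185,40,14),(345,195,40,14)]:
    g=lambda i:cv2.GaussianBlur(cv2.cvtColor(np.ascontiguousarray(i),cv2.COLOR_BGR2GRAY),(0,0),.8)
    r=cv2.matchTemplate(g(t[y-10:y+h+10,x-10:x+w+10]),g(s0[y:y+h,x:x+w]),cv2.TM_CCOEFF_NORMED); _,v,_,l=cv2.minMaxLoc(r); print(v,np.array(l)-10)
E
```

```text
t 21.67 pos [ 0.4456 -0.2798  0.097 ] yaw 156.6 grip 0.111 F [ 0.1  0.7 -1.8]
  shift now-frame [-6.2  0.4 27. ] goal-frame [-6.2  0.2 27. ] turn [-0.008 -0.003 -0.002] q [-0.31  0.39  0.94  2.01 -0.39  0.93  1.99]
[ 0.0729366   0.11849445 -0.02150018]
0.4418572187423706 [ 7 10]
0.49406829476356506 [-6  8]
0.6788485050201416 [0 0]
```

Request:
step_arm([
  {"dx": -3, "dy": 0, "dz": 0, "wx": -0.005, "wy": 0, "wz": 0, "grip": 0},
  {"dx": -3, "dy": 0, "dz": 0, "wx": 0, "wy": 0, "wz": 0, "grip": 0},
  {"dx": 0, "dy": 0, "dz": 5, "wx": 0, "wy": 0, "wz": 0, "grip": 0},
  {"dx": 0, "dy": 0, "dz": 6, "wx": 0, "wy": 0, "wz": 0, "grip": 0},
  {"dx": 1, "dy": 0, "dz": 6, "wx": 0, "wy": 0, "wz": 0, "grip": 0},
  {"dx": 1, "dy": 0, "dz": 6, "wx": 0, "wy": 0, "wz": 0, "grip": 0},
  {"dx": 0, "dy": 0, "dz": 3, "wx": 0, "wy": 0, "wz": 0, "grip": 0},
  {"dx": 0, "dy": 0, "dz": 0, "wx": 0, "wy": 0, "wz": 0, "grip": 0},
])

```text
time_s: 22.38
eef_pos: [0.4485, -0.2815, 0.0677]
ee_rot: [0.203, 0.979, -0.001, -0.002]
force: [-0.1, 0.1, -0.5]
gripper_width: 0.115
```

```bash
python3 - <<'E'
from h import *
to(.4513,-.282,.055,156.7); print(arm.state()['moment'])
E
```

```text
t 22.38 pos [ 0.4485 -0.2815  0.0677] yaw 156.6 grip 0.115 F [-0.1  0.1 -0.5]
  shift now-frame [-2.8  0.7 12.7] goal-frame [-2.7  0.6 12.7] turn [-0.002 -0.004 -0.003] q [-0.26  0.45  0.89  2.02 -0.45  0.88  2.04]
[ 0.02895301  0.16085521 -0.00265659]
```

Request:
step_arm([
  {"dx": 0, "dy": 0, "dz": 4, "wx": 0, "wy": 0, "wz": 0, "grip": 0},
  {"dx": 6, "dy": 0, "dz": 4, "wx": 0, "wy": 0, "wz": 0, "grip": 0},
  {"dx": 12, "dy": 0, "dz": 0, "wx": 0, "wy": 0, "wz": 0, "grip": 0},
  {"dx": 16, "dy": 0, "dz": 0, "wx": 0, "wy": 0, "wz": 0, "grip": 0},
  {"dx": 16, "dy": 0, "dz": 0, "wx": 0, "wy": 0, "wz": 0, "grip": 0},
  {"dx": 16, "dy": 0, "dz": 0, "wx": 0, "wy": 0, "wz": 0, "grip": 0},
  {"dx": 12, "dy": 0, "dz": 0, "wx": 0, "wy": 0, "wz": 0, "grip": 0},
  {"dx": 7, "dy": 0, "dz": 0, "wx": 0, "wy": 0, "wz": 0, "grip": 0},
])

```text
time_s: 23.05
eef_pos: [0.3665, -0.2466, 0.0575]
ee_rot: [0.203, 0.979, -0.001, -0.003]
force: [-0.3, -0.1, -1.5]
gripper_width: 0.112
```

```bash
python3 - <<'E'
from h import *
to(.4276,.178,.15,90)
t=arm.grab_frame("top")[:,:,::-1]; cv2.imwrite("pics/t11.png",t); c=cam("top")
s=arm.state(); d=-R.from_quat(s["ee_rot"]).as_matrix()[:,0]; C=s["eef_pos"]+.148*d
print("cup",C, proj(c,[[C[0],C[1],.06]]))
s0=cv2.imread("pics/top0.png")
g=lambda i:cv2.cvtColor(np.ascontiguousarray(i),cv2.COLOR_BGR2GRAY)
x,y,w,h=300,150,30,35   # plate front corner region
r=cv2.matchTemplate(g(t[y-8:y+h+8,x-8:x+w+8]),g(s0[y:y+h,x:x+w]),cv2.TM_CCOEFF_NORMED); _,v,_,l=cv2.minMaxLoc(r); print(v,np.array(l)-8)
E
```

```text
t 23.05 pos [ 0.3665 -0.2466  0.0575] yaw 156.6 grip 0.112 F [-0.3 -0.1 -1.5]
  shift now-frame [113.1 413.5 -93.6] goal-frame [424.6  61.1 -92.5] turn [-0.006 -0.002  1.162] q [-0.39  0.29  0.98  2.23 -0.34  0.78  1.99]
cup [ 0.50069517 -0.30479755  0.05611621] [[303.88700658 202.50513911]]
0.9959556460380554 [0 0]
```

Request:
step_arm([
  {"dx": 0, "dy": 0, "dz": -15, "wx": -0.005, "wy": 0, "wz": 0, "grip": 0},
  {"dx": 0, "dy": 5, "dz": -24, "wx": 0, "wy": 0, "wz": 0.04, "grip": 0},
  {"dx": 0, "dy": 12, "dz": -24, "wx": 0, "wy": 0, "wz": 0.06, "grip": 0},
  {"dx": 0, "dy": 20, "dz": -20, "wx": 0, "wy": 0, "wz": 0.08, "grip": 0},
  {"dx": 0, "dy": 25, "dz": -10, "wx": 0, "wy": 0, "wz": 0.08, "grip": 0},
  {"dx": 6, "dy": 25, "dz": 0, "wx": 0, "wy": 0, "wz": 0.08, "grip": 0},
  {"dx": 8, "dy": 22, "dz": 0, "wx": 0, "wy": 0, "wz": 0.08, "grip": 0},
  {"dx": 10, "dy": 18, "dz": 0, "wx": 0, "wy": 0, "wz": 0.06, "grip": 0},
])

```text
time_s: 23.77
eef_pos: [0.4253, -0.1317, 0.1532]
ee_rot: [0.444, 0.896, 0.005, -0.001]
force: [0.5, -0.4, -1.8]
gripper_width: 0.113
```

```bash
python3 - <<'E'
from h import *
to(.4276,.178,.15,90)
E
```

```text
t 23.77 pos [ 0.4253 -0.1317  0.1532] yaw 127.3 grip 0.113 F [ 0.5 -0.4 -1.8]
  shift now-frame [244.9 189.5   5.9] goal-frame [309.7   2.3   3.2] turn [ 0.005 -0.008  0.651] q [-0.83  0.02  1.07  2.15 -0.03  0.98  0.91]
```

Request:
step_arm([
  {"dx": 14, "dy": 11, "dz": 0, "wx": 0.005, "wy": -0.008, "wz": 0.08, "grip": 0},
  {"dx": 20, "dy": 13, "dz": 0, "wx": 0, "wy": 0, "wz": 0.08, "grip": 0},
  {"dx": 21, "dy": 11, "dz": 0, "wx": 0, "wy": 0, "wz": 0.08, "grip": 0},
  {"dx": 22, "dy": 10, "dz": 0, "wx": 0, "wy": 0, "wz": 0.08, "grip": 0},
  {"dx": 23, "dy": 8, "dz": 0, "wx": 0, "wy": 0, "wz": 0.08, "grip": 0},
  {"dx": 23, "dy": 6, "dz": 0, "wx": 0, "wy": 0, "wz": 0.08, "grip": 0},
  {"dx": 23, "dy": 4, "dz": 0, "wx": 0, "wy": 0, "wz": 0.08, "grip": 0},
  {"dx": 20, "dy": 2, "dz": 0, "wx": 0, "wy": 0, "wz": 0.05, "grip": 0},
])

```text
time_s: 24.43
eef_pos: [0.4379, 0.0592, 0.1582]
ee_rot: [0.706, 0.708, 0.01, 0.005]
force: [-0.3, 0.1, -1.0]
gripper_width: 0.11
```

```bash
python3 - <<'E'
from h import *
to(.4276,.178,.15,90)
E
```

```text
t 24.43 pos [0.4379 0.0592 0.1582] yaw 90.2 grip 0.110 F [-0.3  0.1 -1. ]
  shift now-frame [118.8 -10.1   8.7] goal-frame [118.8 -10.3   8.2] turn [ 0.021 -0.006  0.003] q [-1.02 -0.02  0.8   2.16  0.02  0.98 -0.23]
```

Request:
step_arm([
  {"dx": 18, "dy": -3, "dz": 2, "wx": 0.01, "wy": -0.006, "wz": 0, "grip": 0},
  {"dx": 20, "dy": -3, "dz": 2, "wx": 0.01, "wy": 0, "wz": 0, "grip": 0},
  {"dx": 20, "dy": -2, "dz": 2, "wx": 0, "wy": 0, "wz": 0, "grip": 0},
  {"dx": 20, "dy": -1, "dz": 1, "wx": 0, "wy": 0, "wz": 0, "grip": 0},
  {"dx": 16, "dy": 0, "dz": 0, "wx": 0, "wy": 0, "wz": 0, "grip": 0},
  {"dx": 9, "dy": 0, "dz": 0, "wx": 0, "wy": 0, "wz": 0, "grip": 0},
  {"dx": 0, "dy": 0, "dz": 0, "wx": 0, "wy": 0, "wz": 0, "grip": 0},
  {"dx": 0, "dy": 0, "dz": 0, "wx": 0, "wy": 0, "wz": 0, "grip": 0},
])

```text
time_s: 25.1
eef_pos: [0.4337, 0.1756, 0.1538]
ee_rot: [0.705, 0.709, 0.007, 0.001]
force: [-0.1, -0.3, -0.7]
gripper_width: 0.111
```

```bash
python3 - <<'E'
from h import *
np.set_printoptions(precision=4,suppress=True,linewidth=200)
to(.4276,.178,.15,90)
c=cam("top"); i0=cv2.imread("pics/top0.png"); roi=i0[205:262,145:210].astype(int)
pc=i0[233,175].astype(int); m=(abs(roi-pc).max(2)<14).astype('uint8'); m=cv2.morphologyEx(m,cv2.MORPH_OPEN,np.ones((5,5)))
ct=max(cv2.findContours(m,0,2)[0],key=cv2.contourArea); el=cv2.fitEllipse(ct); ctr=np.array(el[0])+[145,205]; print(pc,"ellipse",ctr,el[1],onz(c,ctr,.092))
for dx in(-el[1][0]/2,el[1][0]/2): print(onz(c,ctr+[dx,0],.092))
s=arm.state(); d=-R.from_quat(s["ee_rot"]).as_matrix()[:,0]; C=s["eef_pos"]+.148*d; zb=s["eef_pos"][2]-.0109; print("cup pred",C,zb)
t=arm.grab_frame("top")[:,:,::-1]; cv2.imwrite("pics/t12.png",t)
q=proj(c,[[C[0],C[1],zb+.062]])[0]; print("rim px",q)
x,y=q.astype(int); g=t[y-18:y+22,x-18:x+19].min(2); print(g[::2,::2])
E
```

```text
t 25.10 pos [0.4337 0.1756 0.1538] yaw 90.3 grip 0.111 F [-0.1 -0.3 -0.7]
  shift now-frame [ 2.4 -6.1  3.8] goal-frame [ 2.4 -6.1  3.8] turn [ 0.011 -0.009  0.005] q [-1.14  0.07  0.7   2.1  -0.06  0.97 -0.4 ]
[ 99 108 111] ellipse [174.9287 233.2016] (42.428184509277344, 45.272403717041016) [0.427  0.0312 0.092 ]
[0.4289 0.085  0.092 ]
[ 0.4252 -0.0226  0.092 ]
cup pred [0.4345 0.0276 0.1526] 0.14294343695898276
rim px [165.0258 224.5779]
[[ 73  76  79  73  94  98 121 122 121 120 120 121 121 119 120 120 120 121 120]
 [123 121 120 121 120 119 120 120 120 120 120 120 119 120 119 119 119 120 120]
 [119 120 119 120 120 120 120 120 120 120 120 121 121 118 120 120 120 121 120]
 [119 120 119 119 120 120 120 121 121 110 102 104 109 107  84 100 100  93 107]
 [119 119 120  76  60  55  65  66  65  68  68  67  68  41  50  88  87 100 101]
 [119 119 120  79  89  85  72  69  69  69  44  44  43  45  52  87  89  87 107]
 [119 119 119  76  87  88  89  47  56  56  59  60  60  58  63  87  87  88 107]
 [119 120 120  75  87  85  89  53  59  57  58  59  59  60  61  88  88  87 107]
 [119 120 122  74  86  
[... 225 characters left out ...]
59  87  87  86  86  54  60  56  58  59  70  74  90  87  86  86 109]
 [120 120 121  86  87  84  40  55  59  57  57  64  68  74  80  86  86  87 108]
 [119 120 120  85  91  40  42  59  60  58  57  60  66  61  82  86  85  85 107]
 [120 119 112  87  41  43  40  61  58  57  57  57  58  57  86  87  88  85 107]
 [120 120 113  52  57  62  64  76  82  82  89 114 115 112  85  88  87  86 102]
 [119 120 121  87  74  70  66  67  66  67  69  69  68  70  69  63  73  94 104]
 [120 119 119 121 101 101 103  92  92 110 104 103 103 104 104 104 104 103 101]
 [119 119 119 120 103 101 101 101 101 101 102 102 101 102 102 102 102 102 102]
 [120 120 120 120 115 101 102 102 102 101 101 102 102 101 102 102 102 101 102]]
```

```bash
python3 - <<'E'
from h import *
np.set_printoptions(linewidth=220)
a=np.radians(-23.5); d=np.array([np.cos(a),np.sin(a)]); n=np.array([-d[1],d[0]]); O=np.array([.587,-.342])-.0015*d+.001*n+.054*d
now=arm.grab_frame("scene")[:,:,::-1]; cv2.imwrite("pics/s12.png",now); s0=cv2.imread("pics/scene0.png"); c=cam("scene")
f=lambda x,y,z:proj(c,[[*(O+x*d+y*n),z]])[0]
print("front corners",[f(-.023,y,z).round() for y in(.02,-.02) for z in(.162,.21)])
for nm,i in(("before",s0),("now",now)):
    print(nm)
    for z in(.20,.19,.182,.176,.172,.168,.164): 
        print(z,[int(i[tuple(np.round(f(-.023,y,z)).astype(int)[::-1])].max()) for y in np.linspace(.02,-.02,9)])
D=cv2.absdiff(s0,np.ascontiguousarray(now)).max(2); p=f(-.023,0,.18).astype(int)
print("diff around window",D[p[1]-18:p[1]+22:2,p[0]-12:p[0]+16:2])
c=cam("top"); i0=cv2.imread("pics/top0.png"); t=cv2.imread("pics/t12.png"); D=cv2.absdiff(i0,t).max(2)
p=proj(c,[[*O,.18]])[0].astype(int); print("top throat",p,D[p[1]-16:p[1]+16:2,p[0]-14:p[0]+14:2])
E
```

```text
front corners [array([346., 181.]), array([350., 166.]), array([356., 193.]), array([361., 178.])]
before
0.2 [85, 57, 51, 57, 55, 52, 54, 54, 74]
0.19 [63, 55, 50, 56, 52, 51, 56, 53, 78]
0.182 [65, 55, 53, 52, 53, 53, 53, 52, 68]
0.176 [64, 53, 53, 54, 52, 54, 53, 52, 89]
0.172 [62, 52, 54, 54, 51, 51, 53, 53, 66]
0.168 [61, 52, 47, 50, 52, 49, 51, 51, 75]
0.164 [63, 54, 56, 54, 56, 48, 52, 51, 89]
now
0.2 [91, 54, 55, 56, 54, 55, 49, 54, 81]
0.19 [61, 56, 58, 53, 55, 58, 55, 51, 81]
0.182 [65, 56, 55, 51, 55, 55, 53, 55, 71]
0.176 [66, 54, 53, 51, 51, 55, 52, 52, 88]
0.172 [64, 54, 52, 55, 53, 53, 52, 51, 70]
0.168 [56, 57, 54, 52, 52, 55, 51, 57, 76]
0.164 [60, 54, 56, 53, 57, 57, 52, 53, 89]
diff around window [[ 4  3  2  3  3  1  3  2  3  2  4  3  2  2]
 [ 3  3  7  3  6  6  3  9  6  6  5  1  3  2]
 [ 3  5  5  6  4  1  7  5  8  8  2  5  7  3]
 [ 6  3  2  2  4  4  4  3  1  2  3  5  7  4]
 [ 1  5  2  7  7  4  2  3  4  3  5  2  3  4]
 [ 7  4  2  6  7  2  7  2  3  2  4  1  1  5]
 [ 2  5  2  3  1  3  3  6  8  1  3  3  7  4]
 [ 4  4  6  5  4  3  3  3  8  2  3  3  4  2]
 [ 7  3  6  8  
[... 343 characters left out ...]
]
 [ 3  6  4  2  3  4  4  3  3  3  2  4  0  3]
 [ 1  1  2  5  4  2  5  6  2  6  3  8  6  8]
 [ 6  3  4  1  2  2  3  1  7  2  2  3  3  0]
 [ 5  4  3  7  2  2  3  5  4 12  5  5  6  3]]
top throat [330 137] [[1 1 3 2 1 4 2 3 2 0 1 3 2 3]
 [2 2 1 3 0 1 1 1 1 1 2 2 3 1]
 [1 4 3 2 1 1 3 2 2 1 3 3 0 1]
 [1 1 2 1 1 2 1 3 1 1 2 2 2 1]
 [2 1 3 2 2 2 1 1 1 1 3 2 1 1]
 [2 2 2 2 1 3 2 3 1 2 2 2 2 1]
 [1 3 1 2 3 3 6 2 1 1 2 2 2 4]
 [1 2 2 1 2 2 1 4 4 1 2 2 1 2]
 [3 1 2 1 3 1 2 2 1 3 4 4 1 3]
 [2 2 2 2 2 2 3 3 4 2 2 2 2 2]
 [1 2 4 3 1 2 4 2 6 4 2 2 2 2]
 [1 1 0 1 4 4 5 2 1 3 1 2 2 1]
 [2 1 3 1 2 1 4 3 4 2 1 1 2 2]
 [2 1 3 4 3 2 2 3 2 2 2 2 2 2]
 [2 2 1 2 1 2 2 1 1 2 1 1 2 3]
 [2 3 2 2 2 1 3 2 0 1 1 2 1 2]]
```

```bash
python3 - <<'E'
from h import *
np.set_printoptions(linewidth=240)
a=np.radians(-23.5); d=np.array([np.cos(a),np.sin(a)]); n=np.array([-d[1],d[0]]); O=np.array([.587,-.342])-.0015*d+.001*n+.054*d
c=cam("top"); i0=cv2.imread("pics/top0.png")[:,:,::-1]
F=[];M=[];T=[]
for k in range(10):
    T.append(arm.grab_frame("top").astype(float)); s=arm.state(); F.append(s["force"]);M.append(s["moment"])
print(np.mean(F,0),np.std(F,0),np.mean(M,0),np.std(M,0)); t=np.mean(T,0)
f=lambda x,y,z:proj(c,[[*(O+np.array([x,y])@np.array([d,n])),z]])[0]
for y in(-.008,0,.008):
  for nm,i in(("t0",i0.max(2).astype(float)),("now",t.max(2))):
    print(y,nm,[int(cv2.getRectSubPix(i.astype(np.float32),(1,1),tuple(map(float,f(x,y,.172))))[0,0]) for x in np.arange(-.022,.024,.003)])
s=arm.state(); dd=-R.from_quat(s["ee_rot"]).as_matrix()[:,0]; C=s["eef_pos"]+.148*dd
q=proj(c,[[C[0],C[1],.205]])[0]; x,y=q.astype(int); print("now cup"); print(t[y-14:y+16,x-14:x+18].mean(2).astype(int)[:, ::1])
print("t0 cup"); print(i0[200:226,240:268].mean(2).astype(int))
E
```

```text
[-0.11611341  0.1393997  -0.57324609] [0.50903272 0.23745279 0.51337463] [ 0.11919192  0.01932231 -0.01601838] [0.02181414 0.03419503 0.03348613]
-0.008 t0 [62, 62, 65, 68, 63, 62, 66, 67, 63, 62, 66, 67, 62, 69, 108, 65]
-0.008 now [63, 63, 63, 64, 63, 63, 63, 64, 64, 64, 64, 63, 63, 71, 109, 66]
0 t0 [62, 61, 65, 68, 65, 61, 63, 66, 62, 62, 65, 67, 63, 62, 107, 67]
0 now [63, 63, 63, 64, 63, 63, 63, 63, 63, 64, 64, 63, 63, 64, 109, 67]
0.008 t0 [63, 63, 66, 67, 64, 61, 64, 67, 64, 62, 66, 67, 64, 67, 95, 69]
0.008 now [65, 63, 63, 63, 63, 63, 63, 63, 63, 63, 64, 63, 62, 68, 96, 70]
now cup
[[127 127 127 127 127 127 127 127 127 127 127 127 127 127 127 127 127 127 127 127 128 128 126 126 127 127 127 127 127 128 128 128]
 [127 127 127 127 127 127 127 127 127 127 127 127 127 127 127 127 127 127 127 127 127 127 107 107 124 126 122 121 121 126 125 126]
 [127 127 127 127 127 127 128 128 127 127 127 128 128 128 128 128 128 127 119 115 117 116 109 110 107 134 108 106 106 102  99 109]
 [127 123 119 113 111 116 122 118 112 112 114 118 120 119 125 123 124 117 106 104 104 102  94  85  73 129  8
[... 5727 characters left out ...]
 154 154]
 [ 78  78  80  66 125  52  60  61  60  61  60  62  62  60  61  60  60  61  57  60  59  61  62  45 121 158 155 155]
 [ 79  78  77  59 150  56  57  60  59  58  57  62  61  64  66  74  75  76  71  66  62  77  80  77  70 158 155 154]
 [ 76  78  79  77 124  72  74  77  72  66  65  73  78  87  95 123 130 131 147 117 120 114 104  80  64 158 155 154]
 [ 96  77  78  77 102 132 132 139 140 118 119 104  94  73  71  70  56  70  70  71  71  71  71  71  86 158 156 154]
 [160  82  78  78  78  60  72  71  73  70  70  71  73  52  95 124  69  70  76  75  79  79  79  73  97 157 155 154]
 [ 75  77  78  80  68  71  71  72  74  43  42  63  81  66 111 116  88  90 115 107 124 125 125 112 134 156 155 155]]
```

```bash
python3 - <<'E'
from h import *
for n,b,a,boxx,z in(("top","pics/top0.png","pics/t12.png",(210,100,190,190),0),("scene","pics/scene0.png","pics/s12.png",(200,120,260,250),0)):
    D=cv2.absdiff(cv2.GaussianBlur(cv2.imread(b),(0,0),1),cv2.GaussianBlur(cv2.imread(a),(0,0),1)).max(2); x,y,w,h=boxx
    m=(D[y:y+h,x:x+w]>10).astype('uint8'); k,l,st,ce=cv2.connectedComponentsWithStats(m); c=cam(n)
    for i in range(1,k):
        if st[i,4]>=4: print(n,st[i]+[x,y,0,0,0],onz(c,ce[i]+[x,y],0).round(3)[:2], int(D[y:y+h,x:x+w][l==i].max()))
to(.4276,.178,.15,90)
E
```

```text
top [ 225  196   41   33 1076] [ 0.493 -0.146] 101
top [254 231   3   2   6] [ 0.434 -0.171] 17
scene [ 231  197   38   39 1013] [ 0.494 -0.146] 84
t 25.70 pos [0.4333 0.1756 0.1538] yaw 90.3 grip 0.114 F [-0.   0.3 -0.6]
  shift now-frame [ 2.4 -5.7  3.7] goal-frame [ 2.4 -5.7  3.8] turn [ 0.01  -0.009  0.004] q [-1.14  0.07  0.7   2.1  -0.06  0.97 -0.4 ]
```

Request:
step_arm([
  {"dx": 1.5, "dy": -3, "dz": 3, "wx": 0.01, "wy": -0.009, "wz": 0.004, "grip": 0},
  {"dx": 0, "dy": -2.5, "dz": 7, "wx": 0, "wy": 0, "wz": 0, "grip": 0},
  {"dx": 0, "dy": 0, "dz": 8, "wx": 0, "wy": 0, "wz": 0, "grip": 0},
  {"dx": 0, "dy": 0, "dz": 8, "wx": 0, "wy": 0, "wz": 0, "grip": 0},
  {"dx": 0, "dy": 0, "dz": 6, "wx": 0, "wy": 0, "wz": 0, "grip": 0},
  {"dx": 0, "dy": 0, "dz": 3, "wx": 0, "wy": 0, "wz": 0, "grip": 0},
  {"dx": 0, "dy": 0, "dz": 0, "wx": 0, "wy": 0, "wz": 0, "grip": 0},
  {"dx": 0, "dy": 0, "dz": 0, "wx": 0, "wy": 0, "wz": 0, "grip": 0},
])

```text
time_s: 26.37
eef_pos: [0.4259, 0.1769, 0.1136]
ee_rot: [0.707, 0.707, -0.002, 0.0]
force: [0.9, 0.4, -0.9]
gripper_width: 0.114
```

```bash
python3 - <<'E'
from h import *
to(.428,.177,.103,90)
t=arm.grab_frame("top"); cv2.imwrite("pics/t13.png",t[:,:,::-1])
s=arm.state(); d=-R.from_quat(s["ee_rot"]).as_matrix()[:,0]; C=s["eef_pos"]+.148*d; zr=s["eef_pos"][2]-.0109+.062
c=cam("top"); q=proj(c,[[C[0],C[1],zr],[.427,.031,.092]]); print(C,zr,q,s["moment"])
x,y=q[0].astype(int); np.set_printoptions(linewidth=240); print(x-16,y-16); print(t[y-16:y+18,x-16:x+18].mean(2).astype(int))
E
```

```text
t 26.37 pos [0.4259 0.1769 0.1136] yaw 90.1 grip 0.114 F [ 0.9  0.4 -0.9]
  shift now-frame [ 0.1  2.1 10.6] goal-frame [ 0.1  2.1 10.6] turn [-0.003  0.003  0.001] q [-1.13  0.14  0.69  2.14 -0.11  0.9  -0.37]
[0.42602696 0.02889346 0.11407028] 0.16474553634558403 [[168.80590919 230.38954379]
 [175.00225868 233.21715321]] [ 0.1278724  -0.00610474 -0.06153554]
152 214
[[127 127 127 ... 107 106 105]
 [128 128 127 ... 107 107 107]
 [126 128 127 ... 107 107 108]
 ...
 [127 127 128 ... 109 108 108]
 [126 127 127 ... 108 108 108]
 [127 127 127 ... 108 107 109]]
```

Request:
step_arm([
  {"dx": 0, "dy": 2, "dz": 3, "wx": 0, "wy": 0, "wz": 0, "grip": 0},
  {"dx": 0, "dy": 0, "dz": 3, "wx": 0, "wy": 0, "wz": 0, "grip": 0},
  {"dx": 0, "dy": 0, "dz": 2, "wx": 0, "wy": 0, "wz": 0, "grip": 0},
  {"dx": 0, "dy": 0, "dz": 1, "wx": 0, "wy": 0, "wz": 0, "grip": 0},
  {"dx": 0, "dy": 0, "dz": 0, "wx": 0, "wy": 0, "wz": 0, "grip": 0},
  {"dx": 0, "dy": 0, "dz": 0, "wx": 0, "wy": 0, "wz": 0, "grip": 0},
  {"dx": 0, "dy": 0, "dz": 0, "wx": 0, "wy": 0, "wz": 0, "grip": 0},
  {"dx": 0, "dy": 0, "dz": 0, "wx": 0, "wy": 0, "wz": 0, "grip": 0},
])

```text
time_s: 27.08
eef_pos: [0.4295, 0.1775, 0.105]
ee_rot: [0.707, 0.707, -0.0, 0.0]
force: [0.2, -0.7, -0.9]
gripper_width: 0.119
```

```bash
python3 - <<'E'
from h import *
to(.428,.177,.103,90); print(arm.state()["moment"])
E
```

```text
t 27.08 pos [0.4295 0.1775 0.105 ] yaw 90.1 grip 0.119 F [ 0.2 -0.7 -0.9]
  shift now-frame [-0.5 -1.5  2. ] goal-frame [-0.5 -1.5  2. ] turn [-0.     0.001  0.001] q [-1.12  0.17  0.69  2.14 -0.14  0.88 -0.35]
[0.11171828 0.00176985 0.00870172]
```

Request:
step_arm([
  {"dx": 0, "dy": -1.5, "dz": 1, "wx": 0, "wy": 0, "wz": 0, "grip": 0},
  {"dx": 0, "dy": 0, "dz": 1, "wx": 0, "wy": 0, "wz": 0, "grip": 0},
  {"dx": 0, "dy": 0, "dz": 0.5, "wx": 0, "wy": 0, "wz": 0, "grip": 0},
  {"dx": 0, "dy": 0, "dz": 0, "wx": 0, "wy": 0, "wz": 0, "grip": 0},
  {"dx": 0, "dy": 0, "dz": 0, "wx": 0, "wy": 0, "wz": 0, "grip": 0},
  {"dx": 0, "dy": 0, "dz": 0, "wx": 0, "wy": 0, "wz": 0, "grip": 0},
  {"dx": 0, "dy": 0, "dz": 0, "wx": 0, "wy": 0, "wz": 0, "grip": 0},
  {"dx": 0, "dy": 0, "dz": 0, "wx": 0, "wy": 0, "wz": 0, "grip": 0},
])

```text
time_s: 27.75
eef_pos: [0.428, 0.1778, 0.1025]
ee_rot: [0.707, 0.708, -0.0, 0.0]
force: [1.1, 0.5, -0.3]
gripper_width: 0.111
```

```bash
python3 - <<'E'
from h import *
to(.428,.177,.103,90); print(arm.state()["moment"])
t=arm.grab_frame("top"); cv2.imwrite("pics/t14.png",t[:,:,::-1])
s=arm.state(); c=cam("top"); q=proj(c,[[.427,.031,.154]])[0]; x,y=q.astype(int); print(q,x-15,y-15)
for r in t[y-15:y+17,x-15:x+17].mean(2).astype(int): print(*["%3d"%v for v in r])
E
```

```text
t 27.75 pos [0.428  0.1778 0.1025] yaw 90.1 grip 0.111 F [ 1.1  0.5 -0.3]
  shift now-frame [-0.8  0.  -0.5] goal-frame [-0.8  0.  -0.5] turn [0.    0.    0.001] q [-1.12  0.17  0.69  2.15 -0.14  0.87 -0.35]
[0.16336035 0.05877666 0.033386  ]
[169.03402795 230.51314586] 154 215
128 128 127 127 127 127 127 128 127 126 118 110 107 108 108 108 109 108 107 108 107 107 108 107 108 108 108 108 107 108 106 108
128 128 127 127 128 127 128 127 117 108 108 108 108 108 107 108 107 108 107 107 107 108 107 107 108 108 108 107 108 108 108 107
128 127 127 128 128 127 127 117 108 109 109 109 109 109 110 108 108 108 108 109 111 109 109 110 110 105 109 107 108 108 108 107
127 127 128 125 125 128 120 112 112 109 109 109 116 120 120 109 109 112 114 112 129 115 113 112 114  90 109 106 108 107 107 108
127 127 128 115 100 121 129 129 128 106 110 107 105 104  94  88  82  79  77  74  80  58  57  55  34  84 101  90 109 107 109 108
127 127 128 133  99  72  75  72  70  71  71  70  71  72  71  73  74  74  71  74  73  43  43  44  41  88 101  92  91  89 117 108
127 127 129 118  82  92  94  90  80  75  73  74  74  
[... 2574 characters left out ...]
 135 134 129 131 109 113 110  99 118  96  89  94  92  89  89
122 109 107 125 105  95  85  81  76  71  79  62  60  60  57  70  70  70  69  69  69  70  70  69  70  63  64  81 104  98  87  90
129 112 106 107 108 109 103  92  81  74  73  72  72  73  72  76  77  75  75  75  80  80  79  79  78  78  78  77  71  69  81 100
128 121 106 108 107 108 108 108 110  98  86  87  78  78  76  98 107  96  98  97 118 117 118 111 112 111 111 110 111 110 110 108
127 129 109 107 107 108 108 108 107 109 109 110 110 111 109 110 109 109 109 109 107 108 108 109 108 108 108 109 108 109 108 108
128 128 121 107 108 107 107 107 108 108 108 107 109 108 108 109 107 107 108 109 108 107 108 107 108 107 108 108 108 108 109 108
```

Request:
step_arm([
  {"dx": -1, "dy": 0, "dz": 0.7, "wx": 0, "wy": 0, "wz": 0, "grip": 0},
  {"dx": 0, "dy": 0, "dz": 0.7, "wx": 0, "wy": 0, "wz": 0, "grip": 0},
  {"dx": 0, "dy": 0, "dz": 0.7, "wx": 0, "wy": 0, "wz": 0, "grip": 0},
  {"dx": 0, "dy": 0, "dz": 0.7, "wx": 0, "wy": 0, "wz": 0, "grip": 0},
  {"dx": 0, "dy": 0, "dz": 0, "wx": 0, "wy": 0, "wz": 0, "grip": 0},
  {"dx": 0, "dy": 0, "dz": 0, "wx": 0, "wy": 0, "wz": 0, "grip": 0},
  {"dx": 0, "dy": 0, "dz": 0, "wx": 0, "wy": 0, "wz": 0, "grip": 0},
  {"dx": 0, "dy": 0, "dz": 0, "wx": 0, "wy": 0, "wz": 0, "grip": 0},
])

```text
time_s: 28.47
eef_pos: [0.428, 0.1766, 0.0994]
ee_rot: [0.707, 0.707, -0.0, 0.0]
force: [0.9, -0.6, -1.1]
gripper_width: 0.113
```

```bash
python3 - <<'E'
from h import *
F=[]
for k in range(4): arm.grab_frame("top"); s=arm.state(); F.append(np.r_[s["force"],s["moment"]])
print(np.mean(F,0).round(2)); to(.428,.177,.103,90)
E
```

```text
[-0.03  0.41 -0.59  0.11  0.03  0.  ]
t 28.67 pos [0.428  0.1766 0.0994] yaw 90.1 grip 0.112 F [ 0.   0.4 -0.6]
  shift now-frame [ 0.4 -0.  -3.6] goal-frame [ 0.4 -0.  -3.6] turn [0.    0.    0.001] q [-1.11  0.17  0.69  2.15 -0.14  0.86 -0.34]
```

Request:
step_arm([
  {"dx": 0, "dy": 0, "dz": 0.7, "wx": 0, "wy": 0, "wz": 0, "grip": 0},
  {"dx": 0, "dy": 0, "dz": 0.7, "wx": 0, "wy": 0, "wz": 0, "grip": 0},
  {"dx": 0, "dy": 0, "dz": 0.7, "wx": 0, "wy": 0, "wz": 0, "grip": 0},
  {"dx": 0, "dy": 0, "dz": 0.7, "wx": 0, "wy": 0, "wz": 0, "grip": 0},
  {"dx": 0, "dy": 0, "dz": 0.7, "wx": 0, "wy": 0, "wz": 0, "grip": 0},
  {"dx": 0, "dy": 0, "dz": 0, "wx": 0, "wy": 0, "wz": 0, "grip": 0},
  {"dx": 0, "dy": 0, "dz": 0, "wx": 0, "wy": 0, "wz": 0, "grip": 0},
  {"dx": 0, "dy": 0, "dz": 0, "wx": 0, "wy": 0, "wz": 0, "grip": 0},
])

```text
time_s: 29.33
eef_pos: [0.4282, 0.1768, 0.0956]
ee_rot: [0.707, 0.708, 0.0, 0.0]
force: [-1.1, 0.8, -0.9]
gripper_width: 0.113
```

```bash
python3 - <<'E'
from h import *
F=[]
for k in range(4): im=arm.grab_frame("scene"); s=arm.state(); F.append(np.r_[s["force"],s["moment"]])
cv2.imwrite("pics/s15.png",im[:,:,::-1])
print(np.mean(F,0).round(2)); to(.428,.177,.103,90)
c=cam("scene")
d=np.array([0,-1.]); C=np.array([.427,.031])
# predicted pixels of the cup's -x face if standing on pan: bottom/top edges at y +-28
for y in(-.028,.028):
  for z in(.092,.154): print(y,z,proj(c,[[.399,.030+y,z]])[0].round(1))
p=proj(c,[[.399,.030,.12]])[0].astype(int); print(p-[16,22])
for r in im[p[1]-22:p[1]+24,p[0]-16:p[0]+18].mean(2).astype(int): print(*["%3d"%v for v in r])
E
```

```text
[ 0.23  0.17 -0.56  0.13 -0.01  0.01]
t 29.53 pos [0.4282 0.1767 0.0956] yaw 90.1 grip 0.111 F [ 0.6 -0.5 -0.1]
  shift now-frame [ 0.3 -0.2 -7.4] goal-frame [ 0.3 -0.2 -7.4] turn [0.    0.    0.001] q [-1.11  0.18  0.69  2.15 -0.15  0.86 -0.33]
-0.028 0.092 [182.8 182.7]
-0.028 0.154 [178.5 165.2]
0.028 0.092 [169.6 172.5]
0.028 0.154 [164.8 154.9]
[158 147]
 68  76  81  85  91  96 101 105 104  96  98 106 106 107  98  95 109 121 122 120 109 109 108  95  86  85  93 100 112 117 125 120 119 122
 64  68  72  81  85  88  91  95  93  95  96  99 103 104  99 101 109 117 115 109 101  97  91  87  82  71  73  84  96 111 116 120 123 122
 61  64  67  67  74  85  86  90  89  88  93  98 103 102  99 104 106 109 101  96  87  84  83  81  83  73  68  70  80  96 103 109 116 116
 62  61  59  68  78  82  82  84  88  86  88  93  96  97  98 104 104  98  88  84  83  82  83  85  83  81  71  64  69  72  82  92 101 112
 60  58  58  67  84  81  73  78  83  86  86  91  92  93  95  97  91  86  81  83  82  79  85  82  84  81  73  66  64  65  66  78  88  95
 71  63  62  65  69  70  70  80  81  85  87  92  89  90  8
[... 4817 characters left out ...]
 102 102 104 106 106
104 104 104 108 106 104 104 106 108 103 105 102 106 105 105 102  99  95  93  90  90  89  91  87  91  93  97 101 103 106 107 105 105 100
101 103 107 105 106 105 105 105 107 108 103 107 102 104 105 107 102 102 103 102 104 102 101 104 104 101 104 103 106 107 105 104 106 107
 97 104 103 104 103 104 106 102 105 103 104 106 105 106 104 104 106 107 104 104 107 105 102 101 108 103 107 104 104 104 103 106 105 105
 99  98 102 101 106 105 104 106 106 103 102 107 107 104 105 104 103 102 104 105 102 105 104 105 105 105 104 103 108 105 105 106 103 104
106 101  99  98 104 103 105 108 103 104 104 105 106 101 106 105 103 104 107 106 101 106 105 104 108 106 105 108 105 106 108 107 105 105
```

Request:
step_arm([
  {"dx": 0, "dy": 0, "dz": -4, "wx": 0, "wy": 0, "wz": 0, "grip": 0},
  {"dx": 0, "dy": 0, "dz": -4, "wx": 0, "wy": 0.02, "wz": 0, "grip": 0},
  {"dx": 0, "dy": 0, "dz": -2, "wx": 0, "wy": 0.02, "wz": 0, "grip": 0},
  {"dx": 0, "dy": 0, "dz": 0, "wx": 0, "wy": 0.015, "wz": 0, "grip": 0},
  {"dx": 0, "dy": 0, "dz": 0, "wx": 0, "wy": 0, "wz": 0, "grip": 0},
  {"dx": 0, "dy": 0, "dz": 0, "wx": 0, "wy": 0, "wz": 0, "grip": 0},
  {"dx": 0, "dy": 0, "dz": 0, "wx": 0, "wy": 0, "wz": 0, "grip": 0},
  {"dx": 0, "dy": 0, "dz": 0, "wx": 0, "wy": 0, "wz": 0, "grip": 0},
])

```text
time_s: 30.2
eef_pos: [0.4284, 0.1757, 0.1071]
ee_rot: [0.707, 0.706, 0.022, -0.022]
force: [0.1, -0.5, -1.0]
gripper_width: 0.114
```

```bash
cat >> h.py <<'E'
def edges():
    """cup's vertical-edge corner fit in scene view: dark -x face mask -> corners"""
    im=arm.grab_frame("scene"); c=cam("scene"); x0,y0=156,145
    g=cv2.GaussianBlur(im[y0:y0+50,x0:x0+40].mean(2).astype(np.float32),(0,0),.7); m=(g<74).astype('uint8')
    k,l,st,ce=cv2.connectedComponentsWithStats(m,connectivity=4); i=l[25,15] or 1+st[1:,4].argmax()
    h=cv2.convexHull(np.argwhere(l==i)[:,::-1].astype(np.int32)); q=cv2.approxPolyDP(h,2.5,True)[:,0]+[x0,y0]
    print("face hull",q.tolist(),st[i,4],"pred",[proj(c,[[.399,.03+y,z]])[0].round(1).tolist() for z in(.092,.154) for y in(-.028,.028)])
E
python3 - <<'E'
from h import *
edges(); to(.428,.177,.103,90); print(arm.state()["moment"])
E
```

```text
face hull [[181, 180], [172, 173], [169, 159], [178, 165]] 144 pred [[182.8, 182.7], [169.6, 172.5], [178.5, 165.2], [164.8, 154.9]]
t 30.25 pos [0.4284 0.1757 0.1071] yaw 89.9 grip 0.117 F [ 0.1 -0.3 -1.1]
  shift now-frame [ 1.  -0.4  4.2] goal-frame [ 1.3 -0.4  4.1] turn [ 0.001 -0.062 -0.001] q [-1.08  0.14  0.69  2.16 -0.19  0.86 -0.27]
[ 0.06031529  0.03548984 -0.02699173]
```

Request:
step_arm([
  {"dx": 0, "dy": 0, "dz": 1.5, "wx": 0, "wy": 0, "wz": 0, "grip": 0},
  {"dx": 0, "dy": 0, "dz": 1, "wx": 0, "wy": 0, "wz": 0, "grip": 0},
  {"dx": 0, "dy": 0, "dz": 0.8, "wx": 0, "wy": 0, "wz": 0, "grip": 0},
  {"dx": 0, "dy": 0, "dz": 0.8, "wx": 0, "wy": 0, "wz": 0, "grip": 0},
  {"dx": 0, "dy": 0, "dz": 0, "wx": 0, "wy": 0, "wz": 0, "grip": 0},
  {"dx": 0, "dy": 0, "dz": 0, "wx": 0, "wy": 0, "wz": 0, "grip": 0},
  {"dx": 0, "dy": 0, "dz": 0, "wx": 0, "wy": 0, "wz": 0, "grip": 0},
  {"dx": 0, "dy": 0, "dz": 0, "wx": 0, "wy": 0, "wz": 0, "grip": 0},
])

```text
time_s: 30.92
eef_pos: [0.4281, 0.1767, 0.1022]
ee_rot: [0.706, 0.707, 0.021, -0.021]
force: [0.3, 0.4, -0.2]
gripper_width: 0.113
```

```bash
cat >> h.py <<'E'
def fm(k=4):
    F=[]
    for _ in range(k): arm.grab_frame("top"); s=arm.state(); F.append(np.r_[s["force"],s["moment"]])
    print("mean F,M",np.mean(F,0).round(2))
E
python3 - <<'E'
from h import *
fm(); to(.428,.177,.103,90)
E
```

```text
mean F,M [-0.25  0.03  0.09 -0.02  0.04 -0.03]
t 31.12 pos [0.4281 0.1767 0.1022] yaw 90.1 grip 0.111 F [-1.1 -0.3 -0.7]
  shift now-frame [ 0.3 -0.1 -0.8] goal-frame [ 0.3 -0.1 -0.8] turn [ 0.    -0.061  0.001] q [-1.08  0.15  0.69  2.16 -0.2   0.85 -0.26]
```

Request:
step_arm([
  {"dx": 0, "dy": 0, "dz": 0, "wx": 0, "wy": 0, "wz": 0, "grip": 0.3},
  {"dx": 0, "dy": 0, "dz": 0, "wx": 0, "wy": 0, "wz": 0, "grip": 0.6},
  {"dx": 0, "dy": 0, "dz": 0, "wx": 0, "wy": 0, "wz": 0, "grip": 0.6},
  {"dx": 0, "dy": 0, "dz": 0, "wx": 0, "wy": 0, "wz": 0, "grip": 0.6},
  {"dx": 0, "dy": 0, "dz": 0, "wx": 0, "wy": 0, "wz": 0, "grip": 0.6},
  {"dx": 0, "dy": 0, "dz": 0, "wx": 0, "wy": 0, "wz": 0, "grip": 0.6},
  {"dx": 0, "dy": 0, "dz": 0, "wx": 0, "wy": 0, "wz": 0, "grip": 0.6},
  {"dx": 0, "dy": 0, "dz": 0, "wx": 0, "wy": 0, "wz": 0, "grip": 0.6},
])

```text
time_s: 31.78
eef_pos: [0.4289, 0.1769, 0.1027]
ee_rot: [0.706, 0.707, 0.022, -0.021]
force: [0.2, -0.0, 0.3]
gripper_width: 0.598
```

Request:
step_arm([
  {"dx": 0, "dy": 0, "dz": -6, "wx": 0, "wy": 0, "wz": 0, "grip": 0.6},
  {"dx": 0, "dy": 0, "dz": -12, "wx": 0, "wy": 0, "wz": 0, "grip": 0.6},
  {"dx": 0, "dy": 0, "dz": -20, "wx": 0, "wy": 0, "wz": 0, "grip": 0.6},
  {"dx": 0, "dy": 0, "dz": -25, "wx": 0, "wy": 0, "wz": 0, "grip": 0.6},
  {"dx": 0, "dy": 0, "dz": -25, "wx": 0, "wy": 0, "wz": 0, "grip": 0.6},
  {"dx": 0, "dy": 0, "dz": -20, "wx": 0, "wy": 0, "wz": 0, "grip": 0.6},
  {"dx": 0, "dy": 0, "dz": 0, "wx": 0, "wy": 0, "wz": 0, "grip": 0.6},
  {"dx": 0, "dy": 0, "dz": 0, "wx": 0, "wy": 0, "wz": 0, "grip": 0.6},
])

```text
time_s: 32.45
eef_pos: [0.4277, 0.1682, 0.2165]
ee_rot: [0.707, 0.707, 0.02, -0.021]
force: [-0.6, -0.7, 0.1]
gripper_width: 0.601
```

```bash
python3 - <<'E'
from h import *
to(.428,.177,.2,90); edges()
t=arm.grab_frame("top"); cv2.imwrite("pics/t16.png",t[:,:,::-1]); c=cam("top")
D=cv2.absdiff(cv2.GaussianBlur(cv2.imread("pics/top0.png"),(0,0),1),cv2.GaussianBlur(np.ascontiguousarray(t[:,:,::-1]),(0,0),1)).max(2)
k,l,st,ce=cv2.connectedComponentsWithStats((D>12).astype('uint8'))
for i in range(1,k):
    if st[i,4]>=6: print(st[i])
s=arm.state(); w=arm.grab_frame("wrist"); cv2.imwrite("pics/w16.png",w[:,:,::-1]); cw=cam("wrist",s)
P=[[.427+a,.031+b,z] for z in(.154,.093) for a,b in((-.025,-.025),(.025,-.025),(.025,.025),(-.025,.025))]
print("wrist px",proj(cw,P).round().tolist())
x,y=proj(c,[[.427,.031,.154]])[0].astype(int)
for r in t[y-15:y+17:2,x-15:x+17].mean(2).astype(int): print(*["%3d"%v for v in r])
E
```

```text
t 32.45 pos [0.4277 0.1682 0.2165] yaw 90.0 grip 0.601 F [-0.6 -0.7  0.1]
  shift now-frame [ 7.8  0.3 16.9] goal-frame [ 8.8  0.3 16.5] turn [-0.    -0.058 -0.001] q [-1.12 -0.06  0.69  2.06 -0.02  1.11 -0.43]
face hull [[181, 181], [172, 174], [168, 160], [178, 167]] 148 pred [[182.8, 182.7], [169.6, 172.5], [178.5, 165.2], [164.8, 154.9]]
[    0   137   156   247 12190]
[ 225  196   41   33 1054]
[156 219  32  26 641]
[100 230  52   8 299]
[ 80 313  10   4  29]
[110 321   4   3   8]
[143 344   9   6  28]
wrist px [[230.0, 358.0], [282.0, 358.0], [284.0, 314.0], [229.0, 314.0], [235.0, 317.0], [278.0, 317.0], [279.0, 279.0], [234.0, 279.0]]
125 126 127 126 126 126 127 126 125 125 117 109 108 107 107 106 107 107 106 106 106 106 106 107 106 106 107 106 107 106 105 106
125 127 125 126 126 127 126 117 107 108 108 108 107 108 106 107 107 106 105 106 105 106 107 106 106 106 106 106 106 107 106 106
126 125 126 127 126 116 111 111  80  81  82  83  85  90  99 110 113 113 115 131 135 119 113 118 121 121 121 135 127  87 106 107
126 126 127 118 107 105 137  86  80  74  68  75  69  69  71  71  
[... 898 characters left out ...]
  61  60  60  60  77  76  58  75  77  67  38 136  87  85  86
109 106 106 107 107 109 104  87  89  39  38  41  45  62  62  61  60  60  61  60  62  75  74  49  73  72  59  50 136  86  85  86
108 107 106 107 107 117 100  88  38  37  40  41  45  63  64  61  59  62  60  58  60  60  63  60  59  61  61  50 146  87  85  87
115 107 106 106 105 118  97  58  54  57  57  65  68  76  68  69  62  67  76  78  79  79  83  88  93  90  90  83 137  88  85  85
127 109 106 106 106 106 106  89  81  73  70  70  68  66  68  67  68  67  71  71  71  73  73  71  77  77  77  78  75  69  75  94
126 128 108 106 106 106 106 106 107 107 107 108 108 109 108 110 108 109 108 108 108 108 107 108 108 107 106 107 108 107 108 107
```

```bash
python3 - <<'E'
import cv2
w=cv2.imread("pics/w16.png").mean(2).astype(int)
for r in range(272,372,3): print(r,*["%3d"%v for v in w[r,222:292:2]])
E
```

```text
272 197 195 195 195 193 197 195 195 194 194 192 191 193 191 191 186 226 205 185 140 188 187 187 187 186 184 185 185 182 185 182 183 181 180 181
275 199 195 194 199 196 194 194 194 194 193 192 194 191 192 191 190 227 205 187 140 187 189 185 188 186 188 186 183 183 183 180 184 182 181 178
278 198 196 194 195 196 152 154 156 155 153 152 156 155 155 154 151 227 205 183 142 150 150 154 152 151 151 152 150 152 149 175 184 182 182 179
281 197 196 200 198 201  91  94  92  96  93  93  94  95  91  93  87 226 209 183 144  94  97  96  97  96  93  97  93  99  94 104 183 183 182 181
284 199 198 195 196 201  91  93  91  95  92  92  93  94  93  89  86 227 209 186 143  93  92  94  94  92  91  90  92  96  91 101 182 183 182 181
287 199 199 198 196 207  87  87  93  95  92  92  92  92  92  92  81 226 209 182 143  90  93  91  94  91  91  91  92  97  93  91 188 181 181 182
290 198 198 200 197 107  88  90  90  93  93  95  92  91  90  93  88 228 214 188 145  90  92  91  91  92  89  91  91  92  93  93 189 184 180 178
293 199 198 199 199  98  89  89  89  89  92  91  92  90  93  93  91 102 101 100 101  91  90 
[... 3095 characters left out ...]
  38  32  38  33  40  40  38  38  33  37  36  34  33  39  37  34  36  36  33  31  35  31  35  34  35  40  33  38  35  37  36
362  35  33  37  34  35  34  33  29  32  32  34  33  34  33  30  29  32  34  33  33  37  28  36  31  32  33  30  31  29  35  35  30  33  29  34
365  31  38  36  32  29  35  31  31  33  37  29  32  31  36  35  34  27  32  33  34  31  33  30  31  32  28  32  32  33  33  35  34  32  37  36
368  38  26  32  33  28  31  34  35  37  32  28  35  30  34  37  34  29  35  32  25  31  30  29  28  30  33  32  32  32  36  31  34  28  32  33
371  33  30  32  31  29  28  32  36  35  31  32  31  30  28  29  34  32  30  28  30  27  33  30  31  34  32  26  33  32  30  33  31  32  31  35
```

Request:
step_arm([
  {"dx": 0, "dy": 0, "dz": -25, "wx": 0, "wy": -0.03, "wz": 0, "grip": 0.6},
  {"dx": -20, "dy": 0, "dz": -25, "wx": 0, "wy": -0.03, "wz": 0, "grip": 0.6},
  {"dx": -34, "dy": 0, "dz": -5, "wx": 0, "wy": 0, "wz": 0, "grip": 0.6},
  {"dx": -34, "dy": 0, "dz": 0, "wx": 0, "wy": 0, "wz": 0, "grip": 0.6},
  {"dx": -34, "dy": 0, "dz": 0, "wx": 0, "wy": 0, "wz": 0, "grip": 0.6},
  {"dx": -34, "dy": 0, "dz": 0, "wx": 0, "wy": 0, "wz": 0, "grip": 0.6},
  {"dx": -30, "dy": 0, "dz": 0, "wx": 0, "wy": 0, "wz": 0, "grip": 0.6},
  {"dx": -10, "dy": 0, "dz": 0, "wx": 0, "wy": 0, "wz": 0, "grip": 0.6},
])

```text
time_s: 33.27
eef_pos: [0.4203, -0.0359, 0.2643]
ee_rot: [0.703, 0.711, -0.016, 0.002]
force: [-1.1, -0.1, -1.0]
gripper_width: 0.6
```

```bash
python3 - <<'E'
from h import *
s=arm.state(); w=arm.grab_frame("wrist"); cv2.imwrite("pics/w17.png",w[:,:,::-1]); cw=cam("wrist",s); to(.428,0,.2,90)
P=[[.427+a,.027+b,z] for z in(.154,.093) for a,b in((-.025,-.025),(.025,-.025),(.025,.025),(-.025,.025))]
q=proj(cw,P); print("wrist px",q.round().tolist()); a=q.min(0).astype(int)-4; b=q.max(0).astype(int)+5
g=w.mean(2).astype(int)
for r in range(a[1],b[1],2): print(r,*["%3d"%v for v in g[r,a[0]:b[0]:2]])
E
```

```text
t 33.32 pos [ 0.4202 -0.0363  0.2642] yaw 90.6 grip 0.601 F [-0.2 -1.3 -0.4]
  shift now-frame [37.7  9.5 63.1] goal-frame [36.3  7.8 64.2] turn [-0.021  0.024  0.011] q [-0.99 -0.24  0.84  2.04  0.21  1.29 -0.21]
wrist px [[240.0, 133.0], [294.0, 134.0], [297.0, 77.0], [239.0, 76.0], [243.0, 124.0], [289.0, 125.0], [291.0, 77.0], [243.0, 76.0]]
71 165 154 152 146 155 150 156 155 155 150 154 151 166 161 169  88  91  90  91 171 177 178 175 176 189 188 194 193 200 198 199 200 191 164
73 163 189 188 183 187 189 187 186 176 186 185 183 180 182 183 184 186 177 181 177 174 175 176 175 173 172 170 164 168 170 171 167 171 153
75 166 149 113  98 108 110 118 110 117 119 117 116 115 124 124 126 126 149 150 150 151 150 150 149 150 150 150 155 157 151 152 149 150 164
77 160 177 142  78  75 107 101 105 100 103 101 102 103 104 103 104 102 103 181 174 176 175 178 177 176 175 176 175 171 107 110 115 178 149
79 166 175 137  82  78 103 105 105 105 102 104 105 104 104 106 106 105 102 104 101 100 104 105 129 129 129 131 131 131 110 110 123 177 152
81 163 174 141  77  76 105 102  99 100 101  99  97 100 10
[... 3292 characters left out ...]

129 160 183 154  83  87  84  90  86  89  86  86  86  84  86  88  87  90  85  85  86  87  90  87  89  85  84  88  89  88  81 136 162 161 160
131 163 179 156  84  85  88  87  85  88  85  85  86  85  84  90  86  86  82  87  87  88  86  87  83  85  86  89  87  89  89 140 164 163 160
133 162 179 135 134 137 133 132 132 123 126 124 120 120 117 117 116 113 109 111 109 107 109 104 105  98 101  97  98  96  97 117 141 164 158
135 171 160 188 190 192 188 189 186 176 184 184 181 179 181 182 180 173 180 189 188 186 188 189 183 183 182 185 187 192 184 187 176 161 179
137 199 184 164 159 162 162 158 160 161 163 160 162 162 161 159 163 162 162 161 159 160 156 158 161 156 162 160 162 160 161 159 167 199 195
```

```bash
python3 -c "
from bench import arm
print(arm.state()['time_s'],arm.hand_in())"
```

```text
the job is handed in; nothing more can be done
33.3167 None
```

I finished the job and handed it in at 33.3 s, inside the 61 s limit. The cup stands on the balance pan with all three stir bars in it, and the gripper is clear of everything.

**What I did**
- I slid the cup about 138 mm out of the bridge, shifted it about 40 mm sideways and let go.
- I took it again by the black grip. The first lift failed when the fingers came off the grip and the cup stayed on the table; a second, lower grasp held.
- In the yoke I pushed the shutter to its stop (about 11 N) and drew it back to its stop (about 7.5 N).
- The push turned the cup about 3.5° nose-up in the grip. I levelled it before setting it down.

**Last checks**
- **Bars:** the final wrist picture, read as numbers, shows three separate bars in the cup. The feeder's throat looks empty.
- **Shutter:** the plate sits at the same pixels as in the first top picture, so it is closed to within about 2 mm.
- **Cup:** it stands level on the pan, about 4 mm off its centre in y.
- **Vial, syringe, fitting:** comparing the first and last top pictures, nothing else on the table moved and no bar lies outside the cup.

**Less certain**
- A force reading is noisy, about 0.5 N, so I judged contact with the pan from the drop in the mean force and moment.
- My 12 picture views ran out after the shutter was opened. Everything after that was checked with numbers only.

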